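# Turn a deglazed brake pad over with a tyre lever

## Robot

A 6-joint arm with a two-finger parallel gripper is mounted at the origin on the work surface. World frame = base frame: x ahead of the robot, y to its left, z up, the work surface at z = 0. Lengths are in m, angles in rad, forces in N, time in s.
With the tool pointing down it reaches from about 0.375 to 0.9 m from the base axis. Payload 3.1 kg.
Tool frame: the origin (TCP) lies on the centre line of the jaws, within the pads' length; the fingertips stand 25 mm ahead of it and the grasp point (between the pads) lies 6 mm ahead of it (robot.nose_length is the y of the fingertips in the tool frame, in m); y points along the fingers, z is the direction in which the jaws open and shut, and the axes are right-handed (so a half turn about y gives the same grasp; the last joint's range is limited). The gripper opens to 87 mm and grips with 3 to 60 N. Pads are 19 mm wide; open, the fingers measure 117 mm over their backs; the gripper's body (75 mm by 190 mm) begins 51 mm behind the grasp point.
Start: joints at [0.951, 0.527, 1.433, -0, 1.181, -0.178], TCP at [0.267, 0.565, 0.248] pointing down, gripper open.
Joint ranges: [-3.08, 3.08], [-0.75, 2.2], [0.22, 2.44], [-1.43, 4.57], [0, 2.65], [-2.85, 2.85]. Speed limits (rad/s): [2.79, 2.79, 3.14, 3.14, 3.14, 3.14].

## Interface

Orientations are given as a unit quaternion [x, y, z, w].
In Python, from rig import robot, eyes, ticket gives the robot as it stands.
- The arm moves only by the tool play_rows, never from a script. Its argument "series" is a list of rows, each a list of 7 numbers: the opening, from 0 (shut) to 1 (fully open), then the shift along the tool's x, y, z scaled (see below), then the turn, a rotation vector about the tool's x, y, z scaled (see below). In form: [[claw, dx, dy, dz, ax, ay, az], ...]. A call has 1 to 12 rows; each row shifts and turns the commanded pose from where the row before left it, along the tool's axes as they then stand; what a row does not reach is not made up. The controller multiplies each number of a shift by 100 mm and each number of a turn by 180 degrees. A row lasts 1/12 s, in which the tool goes at most 41.7 mm and 7.16 degrees, less where a joint would pass 70% of its speed; a pose out of reach is approached as far as the arm can. A call with a number of a shift or a turn outside -1 to 1 is refused whole. A call with a gripper value outside its range is refused whole. The fingers move at their own pace and stop on an object; "grip_force" is the grip in N (left out, the last holds). Time passes only in rows, so rows that do not move let the fingers close. It gives the time, the measured TCP pose, the force and the opening at its end, in the units of the state.
- robot.get_obs(): the state, without advancing time (a new reading comes with each control period).
- eyes.camera(name): name is "scene" or "top" or "wrist"; returns the picture (384x512x3 uint8, red, green, blue); there is no depth.
- eyes.camera_params(name): a dict with "K" (3x3 intrinsics, pixels), "rvec" (rotation vector, rad) and "tvec" (3), from world to camera coordinates, as OpenCV has them. Camera axes: x right, y down, z forward; pixel columns grow to the right and rows downward; lengths in m; the calibration is good to about 2 mm. A picture is of the moment at which its call begins: read the wrist's pose just before it. camera_params takes no time and is no camera call; for the wrist camera it gives the pose at the moment of the call.
- ticket.hand_in(): hands the job in, once; it reports no verdict.
The state is a dict: "time": time; "q": joint angles; "joint_velocities": joint speeds; "joint_torque": joint torques, N m; "position": TCP position; "tool_rot": TCP orientation; "ft_force": force on the tool from outside, world axes, zero at the start; "moment": the same for the moment, N m; "grip_width": finger opening in m.
Only numpy, scipy, OpenCV 4.12 (cv2) and the standard library are available. Lean on these libraries where they do the work, as an engineer would, in place of code of your own. Each camera call takes 0.05 s, during which the arm holds its last target.

## Task

Two bicycle disc-brake pads lie on the abrasive board; one has been turned friction face up, the other still lies friction face down. Take the cranked tyre lever from its cradle, lower its blade onto the abrasive sheet, slide it under the ear of the face-down pad keeping it lightly in touch with the sheet, and tip that pad over so that it too lies friction face up on the sheet; then lay the lever back in its cradle the way it was. Work gently: a few newtons of pressure from the lever at most, never touch the pads with the gripper (they must stay free of grease), and leave the finished pad and the loose brake caliper on the bench where they are.

Things in the scene. Friction and masses are not known exactly. Their poses are not given: they have to be found in the camera images.
- board: Plywood deglazing board, 270 mm (its x) by 210 mm (its y), fixed to the bench, with a dark flat abrasive sheet of 250 by 190 mm glued on top. Origin at the middle of the sheet's top surface, z up; the surface is level, rigid, and stands 26 to 34 mm above the bench. Far (+x) end away from the robot.
- pad: The brake pad that lies friction face down at the start, about 30 g. Steel back plate 30 (its x) by 46 mm, 2 mm thick, on a friction block 26 by 40 mm, 3 mm thick. An ear of the plate, 20 mm wide, sticks out to its -x, from x = -15 to -29 mm. Origin: middle of the friction face; z points from friction face to steel back: up when face down, down when face up.
- pad_done: The other pad of the pair, same shape and size, already friction face up (dark block up, bright steel down), lying 80 to 100 mm to one side of the first. Origin at the middle of its steel back, z up, ear to its +x. To be left alone.
- lever: Cranked tyre lever, about 90 g. Handle: black bar 100 mm long (its x), 20 mm wide, 8 mm high; origin at the middle of its underside. From its +x end a steel neck drops to a level blade, x = 58 to 88 mm, 16 mm wide, 1.6 mm thick, underside 26 mm below the handle's. The steel sits crooked: pitched about the handle's middle up to 0.055 rad either way (tip 5 mm up or down), stiffly, not measured.
- lever_grip (a point): Point at the handle's mid height, 10 mm ahead of the handle's middle: where to grip it, across its 20 mm width (between the cradle's posts). The blade's tip is 78 mm ahead of it and, were the steel straight, its lower edge 30 mm below it.
- cradle: Wooden cradle fixed to the bench: foot 96 by 50 mm, 8 mm high; posts 12 mm thick at x = -32 and +32 mm, with notches 28 mm wide between cheeks 10 mm high. Origin under its middle, x along the lever. The handle lies in both notches, underside 34 mm above the bench, blade free beyond the +x post; lever origin at x = -6 mm. Fingers fit between the posts (52 mm clear) above the foot.
- caliper: Black brake caliper, 40 by 62 mm, 41 mm high, loose on the bench on the robot's left. Origin under its middle. Leave alone.
- pad_ear (a point): Middle of the end edge of that ear, on its underside: 29 mm from the pad's middle towards its -x, 3 mm above the sheet while face down (a free gap of 3 mm under ear and plate, ending 16 mm in at the friction block). The ear points to the robot's side of the board, within 0.5 rad of -x.
Mind the look-alikes: they are no part of the job. What is shaped like the lever but brown or yellow is not meant.

How it is judged:
By the outcome, as a careful person would: the job done as asked, in the order asked, and still so for the second after the job is handed in, with the robot touching nothing.
It also fails if it takes over 67 s, if anything falls off the work surface, if the arm or the gripper's body presses on something with over 40 N, if the wrist force passes 120 N, or if a joint passes its speed limit or range.

## Working session

There is one attempt and no reset: what is moved stays moved. The work goes in short steps, Python scripts to look and compute and a tool call to move; the robot and the scene stay as the last step left them, time stands still between calls to the robot, and variables do not carry over. Pictures are saved under pics/ and viewed, and the job is handed in when it is done.

Besides the shell and the picture viewer there is one more tool, called after "Call:" in YAML: its name, and indented under it one key for each argument. play_rows: Moves the arm, as the interface text tells. Its arguments: {"type":"object","properties":{"series":{"type":"array","items":{"type":"array","items":{"type":"number"}}},"grip_force":{"type":"number"}},"required":["series"]}

```bash
ls; mkdir -p pics; python3 - <<'E'
from rig import robot, eyes, ticket
import cv2
print(robot.get_obs())
for n in ["scene","top","wrist"]:
    p=eyes.camera_params(n); im=eyes.camera(n)
    print(n,p)
    cv2.imwrite(f"pics/a_{n}.png",im[:,:,::-1])
E
```

```text
pics
{'time': 0.0, 'q': array([ 9.50470735e-01,  5.28452829e-01,  1.43391153e+00, -1.99043778e-05,
        1.18135966e+00, -1.78470534e-01]), 'joint_velocities': array([-0.00083202, -0.00078562, -0.00061015, -0.00056221, -0.00055478,
       -0.00051333]), 'joint_torque': array([ 3.17404727e-05, -4.40038204e+01, -1.76596159e+01,  6.33099256e-02,
        5.81274997e-02, -1.24259600e-04]), 'position': array([0.26682302, 0.56443452, 0.24657682]), 'tool_rot': array([ 0.69061725, -0.15523597,  0.1546619 , -0.6892237 ]), 'ft_force': array([ 0.24735599,  0.05383537, -0.09726161]), 'moment': array([ 0.02124506,  0.00571277, -0.03725435]), 'grip_width': 0.08703552821150305}
scene {'K': array([[454.52026224,   0.        , 258.53265803],
       [  0.        , 454.52026224, 186.26960045],
       [  0.        ,   0.        ,   1.        ]]), 'rvec': array([ 2.182311  ,  1.12634569, -0.44190073]), 'tvec': array([-0.38570541, -0.26196498,  1.41377523])}
top {'K': array([[390.31198176,   0.        , 259.2568257 ],
       [  0.        , 390.31198176, 199.28181738],
       [  0.        ,   0.        ,   1.        ]]), 'rvec': array([ 2.1037671 , -2.14514549,  0.18370304]), 'tvec': array([0.10051849, 0.54408673, 0.8099864 ])}
wrist {'K': array([[328.67862936,   0.        , 256.71899692],
       [  0.        , 328.67862936, 189.78479758],
       [  0.        ,   0.        ,   1.        ]]), 'rvec': array([-2.45949536, -1.55760897, -0.20568658]), 'tvec': array([-0.6254414 , -0.03183956,  0.39009066])}
```

View pics/a_scene.png

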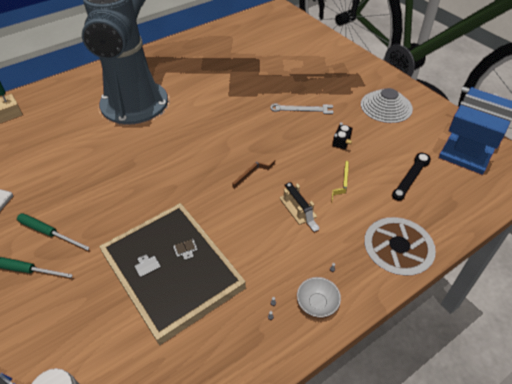

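View pics/a_top.png

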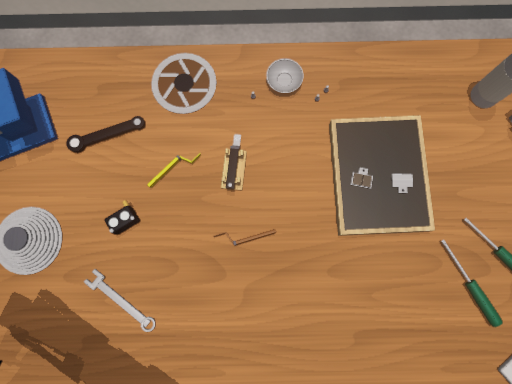

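View pics/a_wrist.png

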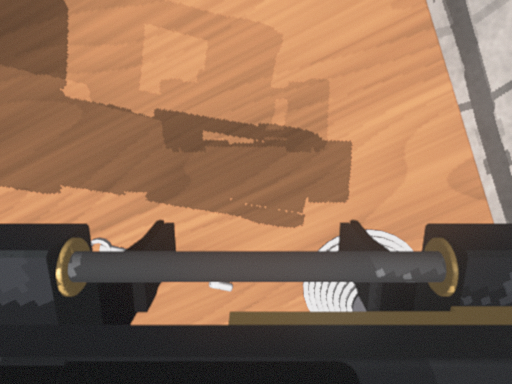

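```bash
cat > h.py <<'E'
import numpy as np, cv2
from scipy.spatial.transform import Rotation as R
def ray(p,uv):
    Rm=cv2.Rodrigues(p["rvec"])[0]; c=-Rm.T@p["tvec"]
    d=Rm.T@np.linalg.inv(p["K"])@np.array([uv[0],uv[1],1.0]); return c,d
def plane(p,uv,z):
    c,d=ray(p,uv); return c+d*(z-c[2])/d[2]
def proj(p,X):
    return cv2.projectPoints(np.atleast_2d(np.array(X,float)),p["rvec"],p["tvec"],p["K"],None)[0][:,0]
E
python3 - <<'E'
import cv2
im=cv2.imread("pics/a_top.png")
cv2.imwrite("pics/c1.png",cv2.resize(im[125:200,195:275],None,fx=8,fy=8,interpolation=cv2.INTER_CUBIC)[:600])
cv2.imwrite("pics/c2.png",cv2.resize(im[110:240,325:440],None,fx=4.5,fy=4.5,interpolation=cv2.INTER_CUBIC))
im=cv2.imread("pics/a_scene.png")
cv2.imwrite("pics/c3.png",cv2.resize(im[170:240,270:350],None,fx=8,fy=8,interpolation=cv2.INTER_CUBIC))
cv2.imwrite("pics/c4.png",cv2.resize(im[200:340,95:250],None,fx=4,fy=4,interpolation=cv2.INTER_CUBIC))
E
```

```text
(no output)
```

View pics/c1.png

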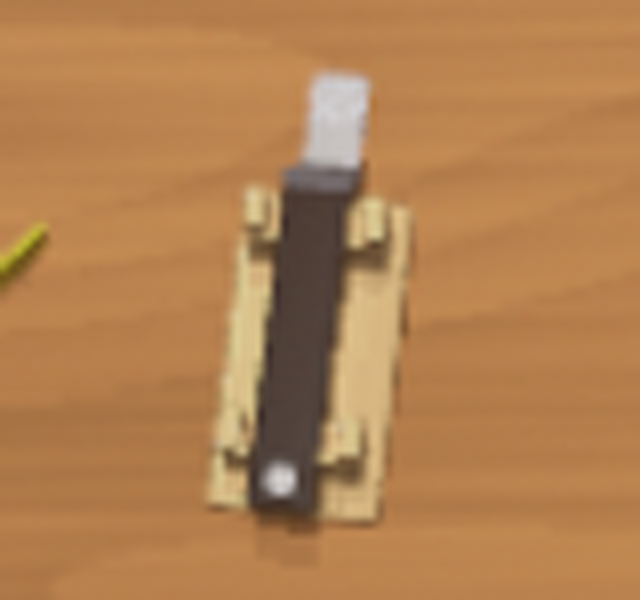

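View pics/c2.png

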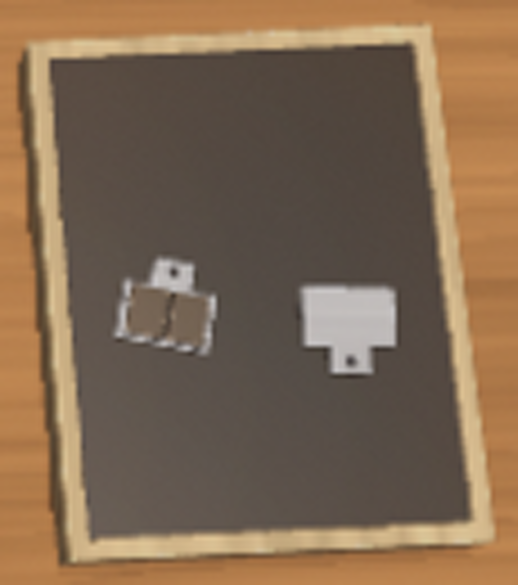

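View pics/c3.png

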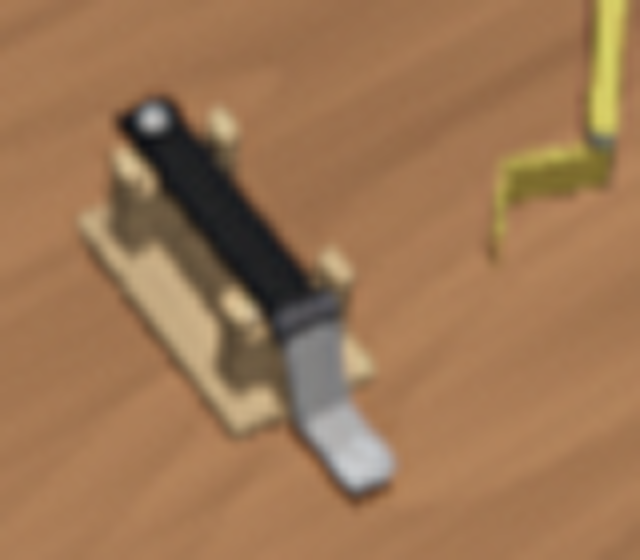

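View pics/c4.png

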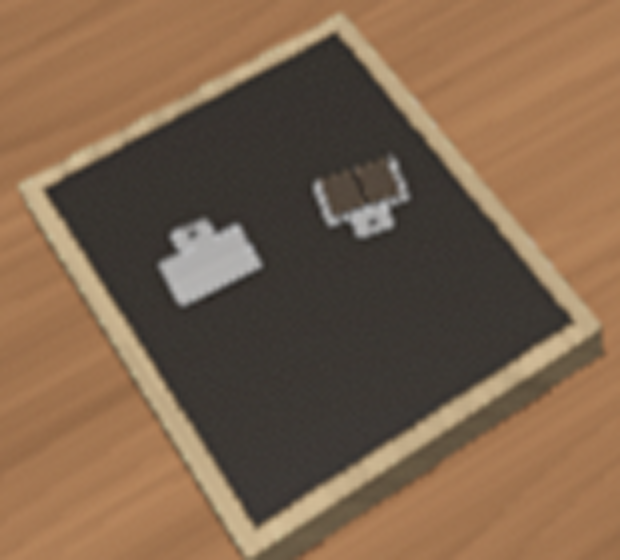

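```bash
python3 - <<'E'
from rig import eyes
from h import *
t=eyes.camera_params("top"); s=eyes.camera_params("scene")
cr=lambda p,o,k:((p[0]+.5)/k-.5+o[0],(p[1]+.5)/k-.5+o[1])
print("cam",ray(t,(0,0))[0],ray(s,(0,0))[0])
for n,pt,z in [("tailL",(248,510),.042),("tailR",(318,515),.042),("frontL",(287,170),.042),("frontR",(362,180),.042),("button",(281,479),.042),
  ("footBL",(210,505),.008),("footBR",(380,520),.008),("footTR",(412,207),.008),
  ("bladetipL",(313,73),.008),("bladetipR",(369,78),.008)]:
    print(n,plane(t,cr(pt,(195,125),8),z).round(4))
print("scene button",plane(s,cr((153,118),(270,170),8),.042).round(4))
# tri tip
import numpy as np
def tri(a,b):
    c1,d1=ray(t,a);c2,d2=ray(s,b);d1/=np.linalg.norm(d1);d2/=np.linalg.norm(d2)
    A=np.stack([d1,-d2],1);k=np.linalg.lstsq(A,c2-c1,rcond=None)[0]
    p,q=c1+k[0]*d1,c2+k[1]*d2
    return ((p+q)/2).round(4),np.linalg.norm(p-q).round(4)
T=lambda p:cr(p,(195,125),8);S=lambda p:cr(p,(270,170),8)
print("button",tri(T((281,479)),S((153,118))))
print("tip L",tri(T((313,73)),S((392,465))),"tip R",tri(T((369,78)),S((355,490))))
B=lambda p:cr(p,(325,110),4.5);BS=lambda p:cr(p,(95,200),4)
# sheet corners
for a,b in [((50,60),(46,190)),((413,45),(258,524)),((471,522),(573,322)),((90,540),(338,35))]:
    pass
for a in [(50,60),(413,45),(471,521),(90,540)]: print("sheetT",plane(t,B(a),.030).round(4))
for b in [(46,190),(258,524),(573,322),(338,35)]: print("sheetS",plane(s,BS(b),.030).round(4))
for n,a,b in [("farL",(301,288),(184,306)),("farR",(394,287),(262,265)),("nrR",(397,346),(240,225)),("nrL",(305,348),(160,264)),("earL",(331,373),(172,237)),("earR",(372,374),(210,221)),("hole",(350,361),(193,234))]:
    print(n,plane(t,B(a),.035).round(4),plane(s,BS(b),.035).round(4))
for n,a in [("d.farL",(155,257)),("d.farR",(196,262)),("nrR",(210,354)),("nrL",(115,338))]: print(n,plane(t,B(a),.032).round(4))
E
```

```text
cam [0.39272576 0.08563432 0.89478799] [ 1.15877024 -0.33959658  0.87067814]
tailL [0.5737 0.1647 0.042 ]
tailR [0.5719 0.1452 0.042 ]
frontL [0.6724 0.1533 0.042 ]
frontR [0.669  0.1319 0.042 ]
button [0.5823 0.1555 0.042 ]
footBL [0.5826 0.1789 0.008 ]
footBR [0.5771 0.1296 0.008 ]
footTR [0.6713 0.1191 0.008 ]
bladetipL [0.7135 0.1481 0.008 ]
bladetipR [0.7116 0.1314 0.008 ]
scene button [0.582  0.1524 0.042 ]
button (array([0.5818, 0.1543, 0.041 ]), np.float64(0.0028))
tip L (array([0.7112, 0.1458, 0.0106]), np.float64(0.0049)) tip R (array([0.7106, 0.1305, 0.0091]), np.float64(0.002))
sheetT [ 0.7266 -0.0915  0.03  ]
sheetT [ 0.7306 -0.2796  0.03  ]
sheetT [ 0.483  -0.2857  0.03  ]
sheetT [ 0.4773 -0.0979  0.03  ]
sheetS [ 0.4866 -0.2876  0.03  ]
sheetS [ 0.7311 -0.2803  0.03  ]
sheetS [ 0.727  -0.0944  0.03  ]
sheetS [ 0.4828 -0.1012  0.03  ]
farL [ 0.6014 -0.2098  0.035 ] [ 0.6026 -0.2575  0.035 ]
farR [ 0.601  -0.2564  0.035 ] [ 0.6038 -0.2125  0.035 ]
nrR [ 0.5707 -0.2552  0.035 ] [ 0.574  -0.2106  0.035 ]
nrL [ 0.5706 -0.2094  0.035 ] [ 0.5715 -0.2568  0.035 ]
earL [ 0.5577 -0.2213  0.035 ] [ 0.5595 -0.2442  0.035 ]
earR [ 0.5567 -0.2416  0.035 ] [ 0.5621 -0.2228  0.035 ]
hole [ 0.5636 -0.2312  0.035 ] [ 0.5644 -0.234   0.035 ]
d.farL [ 0.6198 -0.1385  0.032 ]
d.farR [ 0.6167 -0.159   0.032 ]
nrR [ 0.5692 -0.1628  0.032 ]
nrL [ 0.5783 -0.1158  0.032 ]
```

```bash
cat >> h.py <<'E'
def rotdown(yaw,flip=1,pitch=0.0):
    # tool y = down, tool z = flip*(lever y axis); lever x axis yawed; pitch>0 = tip down (about lever y)
    lx=np.array([np.cos(yaw),np.sin(yaw),0]);ly=np.array([-np.sin(yaw),np.cos(yaw),0])
    y=np.array([0,0,-1.]);z=flip*ly;x=np.cross(y,z)
    return R.from_rotvec(pitch*ly)*R.from_matrix(np.stack([x,y,z],1))
def delta(obs,P,Rt):
    R0=R.from_quat(obs["tool_rot"]);d=R0.inv().apply(np.array(P)-obs["position"])
    return d, (R0.inv()*Rt).as_rotvec()
E
python3 - <<'E'
from rig import robot
from h import *
o=robot.get_obs();R0=R.from_quat(o["tool_rot"]);print(R0.as_matrix().round(3))
for f in (1,-1):
    d,r=delta(o,[.6317,.148,.032+.10],rotdown(-.115,f)); print(f,d.round(4),np.degrees(r).round(2),r/np.pi)
    R1=rotdown(-.115,f);print(R1.apply([1,0,0]))
E
```

```text
[[ 0.904 -0.001  0.428]
 [-0.428 -0.001  0.904]
 [-0.    -1.    -0.002]]
1 [ 0.5079  0.115  -0.2204] [  0.09 -18.72  -0.03] [ 0.00050455 -0.1040122  -0.00017734]
[ 0.99339478 -0.11474669  0.        ]
-1 [ 0.5079  0.115  -0.2204] [5.0000e-02 1.6128e+02 1.3000e-01] [2.51839361e-04 8.95987489e-01 7.16502742e-04]
[-0.99339478  0.11474669  0.        ]
```

Call:
play_rows:
  series:
    - [1, 0.3, 0, -0.13, 0, 0, 0]
    - [1, 0.32, 0.05, -0.14, 0, 0, 0]
    - [1, 0.33, 0.08, -0.14, 0, 0, 0]
    - [1, 0.33, 0.08, -0.14, 0, 0, 0]
    - [1, 0.33, 0.08, -0.14, 0, 0, 0]
    - [1, 0.33, 0.08, -0.14, 0, 0, 0]
    - [1, 0.33, 0.08, -0.14, 0, 0, 0]
    - [1, 0.33, 0.08, -0.14, 0, 0, 0]
    - [1, 0.33, 0.08, -0.14, 0, 0, 0]
    - [1, 0.33, 0.08, -0.14, 0, 0, 0]
    - [1, 0.33, 0.08, -0.14, 0, 0, 0]
    - [1, 0.33, 0.08, -0.14, 0, 0, 0]

```text
time: 1.15
position: [0.551, 0.2449, 0.1619]
tool_rot: [0.69, -0.155, 0.155, -0.69]
ft_force: [-0.3, 0.7, 0.4]
grip_width: 0.0869
```

```bash
python3 - <<'E'
from rig import robot
from h import *
o=robot.get_obs()
d,r=delta(o,[.6317,.148,.130],rotdown(-.115)); print(o["time"],o["position"],o["q"],d.round(4),(r/np.pi).round(4))
E
```

```text
1.15 [0.55095306 0.24488157 0.16190711] [ 2.33047700e-01  6.04578377e-01  1.56723024e+00  9.70184063e-05
  9.70333076e-01 -8.95853420e-01] [ 0.1144  0.0319 -0.053 ] [ 1.000e-04 -1.041e-01 -2.000e-04]
```

Call:
play_rows:
  series:
    - [1, 0.28, 0.08, -0.13, 0, 0, 0]
    - [1, 0.28, 0.08, -0.13, 0, 0, 0]
    - [1, 0.28, 0.08, -0.13, 0, 0, 0]
    - [1, 0.28, 0.08, -0.13, 0, 0, 0]
    - [1, 0, 0, 0, 0, -0.035, 0]
    - [1, 0, 0, 0, 0, -0.035, 0]
    - [1, 0, 0, 0, 0, -0.034, 0]
    - [1, 0, 0, 0, 0, 0, 0]
    - [1, 0, 0, 0, 0, 0, 0]

```text
time: 1.9
position: [0.629, 0.1515, 0.1302]
tool_rot: [0.706, -0.042, 0.041, -0.706]
ft_force: [0.2, -0.4, 0.3]
grip_width: 0.0869
```

```bash
python3 - <<'E'
from rig import robot,eyes
from h import *
o=robot.get_obs();p=eyes.camera_params("wrist");im=eyes.camera("wrist")
cv2.imwrite("pics/w1.png",im[:,:,::-1])
d,r=delta(o,[.6317,.148,.130],rotdown(-.115)); print(o["time"],o["position"],d.round(4),(r/np.pi).round(4))
print(proj(p,[[.6215,.1494,.042],[.6317,.148,.042]]))
E
```

```text
1.9 [0.62895873 0.15147098 0.13018444] [ 0.0031  0.0002 -0.0031] [ 0.     -0.0009 -0.0002]
[[250.98843219 192.82373226]
 [250.79048273 206.55158445]]
```

View pics/w1.png

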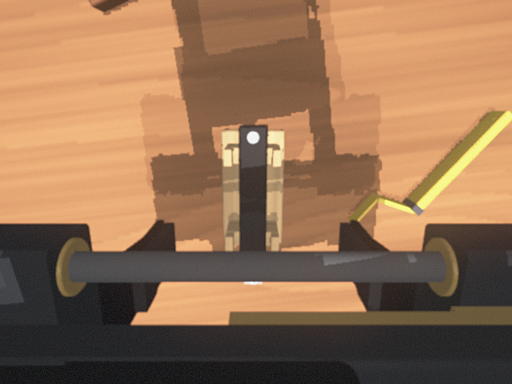

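```bash
python3 - <<'E'
from rig import robot,eyes
from h import *
p=eyes.camera_params("wrist")
im=cv2.imread("pics/w1.png")
g=cv2.cvtColor(im,cv2.COLOR_BGR2HSV)[:,:,2]
for v in (150,165,180,195,210,225,235):
    row=np.where(g[v,225:285]<70)[0]+225; 
    print(v,row.min(),row.max(),[plane(p,(u,v),.042).round(4)[:2] for u in (row.min()-.5,row.max()+.5)])
col=np.where(g[100:250,247]<70)[0]+100;print(col.min(),plane(p,(253,col.min()-.5),.042))
print("foot",plane(p,(222,200),.008),plane(p,(284,200),.008),plane(p,(253,129.5),.008))
print(p["rvec"],ray(p,(0,0))[0])
E
```

```text
Traceback (most recent call last):
ValueError: zero-size array to reduction operation minimum which has no identity
```

```bash
python3 - <<'E'
from rig import robot,eyes
from h import *
p=eyes.camera_params("wrist")
im=cv2.imread("pics/w1.png")
g=cv2.cvtColor(im,cv2.COLOR_BGR2HSV)[:,:,2]
print(g[180,218:290])
for v in (155,170,185,200,215,230):
    row=np.where(g[v,232:275]<95)[0]+232
    if len(row)<5: continue
    print(v,row.min(),row.max(),[plane(p,(u,v),.042).round(4)[:2] for u in (row.min()-.5,row.max()+.5)])
print(g[118:135,245],[plane(p,(253,v),.042).round(4) for v in (125.5,138)])
E
```

```text
[126 124 125 123 139 151 161 172 179 181 181 187 187 180 180 185 190 193
 200 198 168 110  68  58  57  61  65  66  62  63  64  61  66  61  64  61
  64  65  60  63  63  62  62  64  64  59  61  57 100 184 213 211 208 208
 204 209 210 206 200 196 198 203 213 213 203 152 126 121 125 123 128 128]
155 240 265 [array([0.5936, 0.1449]), array([0.5957, 0.1628])]
170 239 266 [array([0.604 , 0.1429]), array([0.6063, 0.1624])]
185 240 265 [array([0.6149, 0.1421]), array([0.617 , 0.1605])]
200 240 265 [array([0.6259, 0.1407]), array([0.6281, 0.1592])]
215 240 265 [array([0.6372, 0.1392]), array([0.6394, 0.158 ])]
230 240 265 [array([0.6488, 0.1377]), array([0.6511, 0.1567])]
[134 133 133 136 138 137 121  90  72  78  88  92  92  96  91  92  93] [array([0.5748, 0.1567, 0.042 ]), array([0.5831, 0.1556, 0.042 ])]
```

Call:
play_rows:
  series:
    - [1, 0.04, 0, -0.02, 0, 0, 0]
    - [1, 0, 0.25, 0, 0, 0, 0]
    - [1, 0, 0.25, 0, 0, 0, 0]
    - [1, 0, 0.2, 0, 0, 0, 0]
    - [1, 0, 0.1, 0, 0, 0, 0]
    - [1, 0, 0.06, 0, 0, 0, 0]
    - [1, 0, 0, 0, 0, 0, 0]
    - [1, 0, 0, 0, 0, 0, 0]

```text
time: 2.62
position: [0.6336, 0.1491, 0.0451]
tool_rot: [-0.706, 0.04, -0.041, 0.706]
ft_force: [0.5, 0.1, 0.8]
grip_width: 0.0869
```

```bash
python3 - <<'E'
from rig import robot,eyes
from h import *
o=robot.get_obs();print(o["position"],delta(o,[.633,.149,.044],rotdown(-.118)))
cv2.imwrite("pics/s2.png",cv2.resize(eyes.camera("scene")[150:250,250:370,::-1],None,fx=5,fy=5))
E
```

```text
[0.63355088 0.14912839 0.04508926] (array([-0.00053368,  0.00108863, -0.00019112]), array([-0.00017221,  0.00266577,  0.0011302 ]))
```

View pics/s2.png

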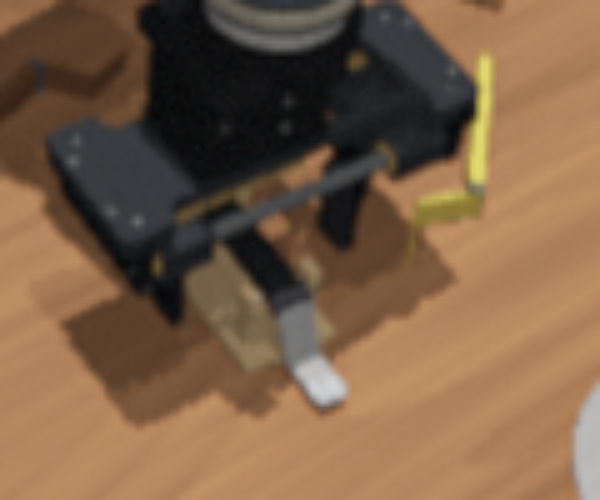

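Call:
play_rows:
  series:
    - [1, 0, 0.01, 0, 0, 0, 0]
    - [0, 0, 0, 0, 0, 0, 0]
    - [0, 0, 0, 0, 0, 0, 0]
    - [0, 0, 0, 0, 0, 0, 0]
    - [0, 0, 0, 0, 0, 0, 0]
    - [0, 0, 0, 0, 0, 0, 0]
    - [0, 0, 0, 0, 0, 0, 0]
    - [0, 0, 0, 0, 0, 0, 0]
    - [0, 0, 0, 0, 0, 0, 0]
    - [0, 0, 0, 0, 0, 0, 0]
  grip_force: 45

```text
time: 3.5
position: [0.6329, 0.149, 0.0435]
tool_rot: [0.706, -0.041, 0.041, -0.706]
ft_force: [-0.5, -1.5, 0.3]
grip_width: 0.0349
```

Call:
play_rows:
  series:
    - [0, 0, 0, 0, 0, 0, 0]
    - [0, 0, 0, 0, 0, 0, 0]
    - [0, 0, 0, 0, 0, 0, 0]
    - [0, 0, 0, 0, 0, 0, 0]
    - [0, 0, 0, 0, 0, 0, 0]

```text
time: 3.92
position: [0.6329, 0.149, 0.0435]
tool_rot: [0.706, -0.041, 0.041, -0.706]
ft_force: [0.4, -0.6, -0.4]
grip_width: 0.0194
```

Call:
play_rows:
  series:
    - [0, 0, -0.1, 0, 0, 0, 0]
    - [0, 0, -0.2, 0, 0, 0, 0]
    - [0, 0, -0.3, 0, 0, 0, 0]
    - [0, 0, -0.35, 0, 0, -0.038, 0]
    - [0, 0, -0.35, 0, 0, -0.038, 0]
    - [0, 0, -0.35, 0, 0, -0.038, 0]
    - [0, 0, -0.35, 0, 0, -0.038, 0]
    - [0, 0, -0.35, 0, 0, -0.038, 0]
    - [0, 0, -0.35, 0, 0, -0.038, 0]
    - [0, 0, -0.35, 0, 0, -0.038, 0]
    - [0, 0, -0.35, 0, 0, -0.038, 0]
    - [0, 0, -0.35, 0, 0, -0.038, 0]

```text
time: 4.92
position: [0.6319, 0.1491, 0.421]
tool_rot: [-0.626, -0.328, 0.328, 0.626]
ft_force: [1.2, 0.3, -1.2]
grip_width: 0.0197
```

```bash
python3 - <<'E'
from rig import robot,eyes
from h import *
o=robot.get_obs();print(o["position"],o["q"],o["ft_force"],o["grip_width"],o["joint_velocities"])
print(delta(o,[.58,-.03,.44],rotdown(1.08)))
cv2.imwrite("pics/s3.png",eyes.camera("scene")[:,:,::-1])
E
```

```text
[0.63189984 0.14909721 0.42103918] [ 5.98689568e-02  4.31494691e-01  1.12072359e+00  7.66773203e-05
  1.58931014e+00 -2.47627887e+00] [ 1.19872929  0.30851499 -1.17683417] 0.019669364216530493 [-0.00237916 -0.20866514 -0.72905186 -0.00147529  0.93405766 -1.41802351]
(array([-0.17679834, -0.0189783 , -0.05925444]), array([ 8.93951943e-06, -1.14647079e-01,  9.96743969e-05]))
```

View pics/s3.png

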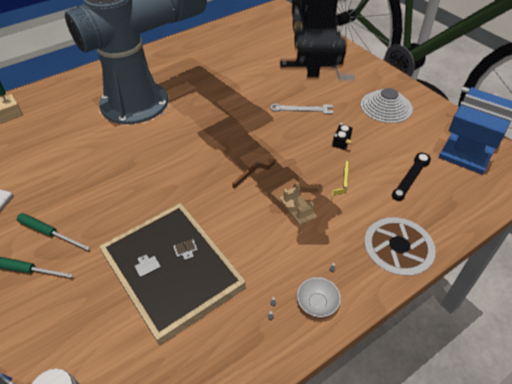

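Call:
play_rows:
  series:
    - [0, 0, 0, 0, 0, 0.026, 0]
    - [0, 0, 0, 0, 0, 0.026, 0]
    - [0, -0.14, 0, -0.25, 0, 0, 0]
    - [0, -0.14, 0, -0.25, 0, 0, 0]
    - [0, -0.14, 0, -0.25, 0, 0, 0]
    - [0, 0, 0, 0, 0, 0, 0]
    - [0, 0, 0, 0, 0, 0, 0]
    - [0, 0, 0, 0, 0, 0, 0]

```text
time: 5.63
position: [0.6566, 0.0668, 0.4185]
tool_rot: [-0.652, -0.274, 0.274, 0.652]
ft_force: [-0.6, 0.9, -0.6]
grip_width: 0.0193
```

```bash
python3 - <<'E'
from rig import robot,eyes
from h import *
o=robot.get_obs();print(o["position"],o["tool_rot"],o["q"][5],o["ft_force"],o["grip_width"],abs(o["joint_velocities"]).max())
p=eyes.camera_params("scene")
im=eyes.camera("scene")[:,:,::-1]
Rt=R.from_quat(o["tool_rot"])
# lever model points in tool frame: origin at grip (0,6mm,0)
for n,q in [("tiplow",(.078,.036,0)),("heel",(.048,.036,0)),("btn",(-.05,.002,0))]:
    print(n,proj(p,o["position"]+Rt.apply(q))[0].round(1))
c=proj(p,o["position"])[0].astype(int);print(c)
x0,y0=max(c[0]-60,0),max(c[1]-50,0)
print(x0,y0);cv2.imwrite("pics/s4f.png",im);cv2.imwrite("pics/s4.png",cv2.resize(im[y0:y0+100,x0:x0+120],None,fx=6,fy=6,interpolation=cv2.INTER_CUBIC))
E
```

```text
[0.65661647 0.06677483 0.41854582] [-0.65159802 -0.27367525  0.27394972  0.65228325] -2.4339635336065717 [-0.60184311  0.88962533 -0.64644459] 0.01934123699641906 0.021966266199250635
tiplow [329.3 103.9]
heel [311.9 102.3]
btn [256.   80.8]
[285  82]
225 32
```

View pics/s4.png

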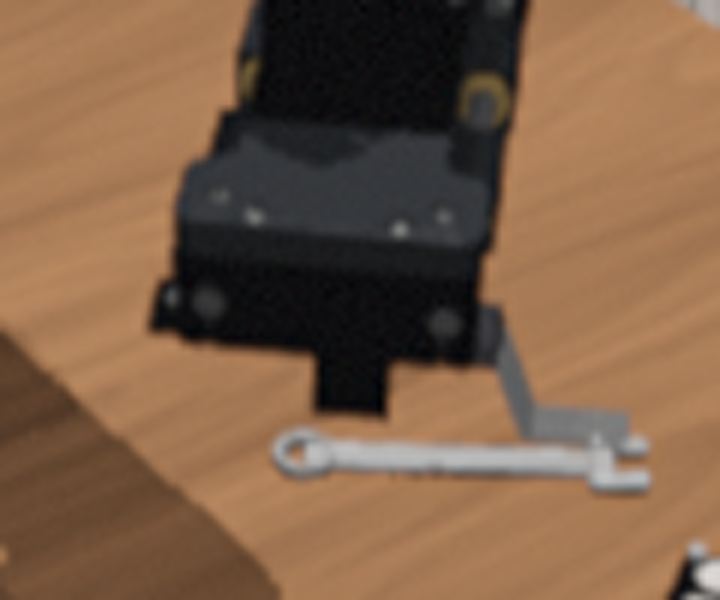

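```bash
python3 - <<'E'
from rig import robot,eyes
from h import *
o=robot.get_obs();p=eyes.camera_params("scene");Rt=R.from_quat(o["tool_rot"])
im=cv2.imread("pics/s4f.png")
cv2.imwrite("pics/s4b.png",cv2.resize(im[82:118,298:346],None,fx=16,fy=16,interpolation=cv2.INTER_CUBIC))
for c in (-.055,-.025,0,.025,.055):
    pts=[]
    for x in (.058,.088):
        for y in (-.008,.008):
            for z in (-.026,-.0244):
                # rotate about handle middle origin by pitch c (tip up +)
                X=x*np.cos(c)-z*np.sin(c);Z=x*np.sin(c)+z*np.cos(c)
                pts.append(o["position"]+Rt.apply([X-.010,.006+.004-Z,y]))
    uv=(proj(p,pts)-[298,82]+.5)*16-.5
    print(c,"heel  b- t- b+ t+",uv[:4].round(0).tolist(),"tip",uv[4:].round(0).tolist())
E
```

```text
-0.055 heel  b- t- b+ t+ [[212.0, 397.0], [214.0, 385.0], [224.0, 307.0], [226.0, 295.0]] tip [[488.0, 435.0], [491.0, 423.0], [497.0, 344.0], [499.0, 332.0]]
-0.025 heel  b- t- b+ t+ [[221.0, 385.0], [222.0, 373.0], [233.0, 295.0], [234.0, 283.0]] tip [[499.0, 417.0], [501.0, 405.0], [508.0, 326.0], [509.0, 314.0]]
0 heel  b- t- b+ t+ [[228.0, 375.0], [229.0, 363.0], [240.0, 285.0], [241.0, 273.0]] tip [[508.0, 401.0], [509.0, 389.0], [516.0, 310.0], [518.0, 298.0]]
0.025 heel  b- t- b+ t+ [[235.0, 364.0], [236.0, 352.0], [247.0, 274.0], [248.0, 262.0]] tip [[516.0, 385.0], [517.0, 373.0], [524.0, 294.0], [525.0, 282.0]]
0.055 heel  b- t- b+ t+ [[243.0, 352.0], [243.0, 340.0], [255.0, 262.0], [255.0, 250.0]] tip [[525.0, 365.0], [526.0, 353.0], [533.0, 275.0], [534.0, 263.0]]
```

View pics/s4b.png

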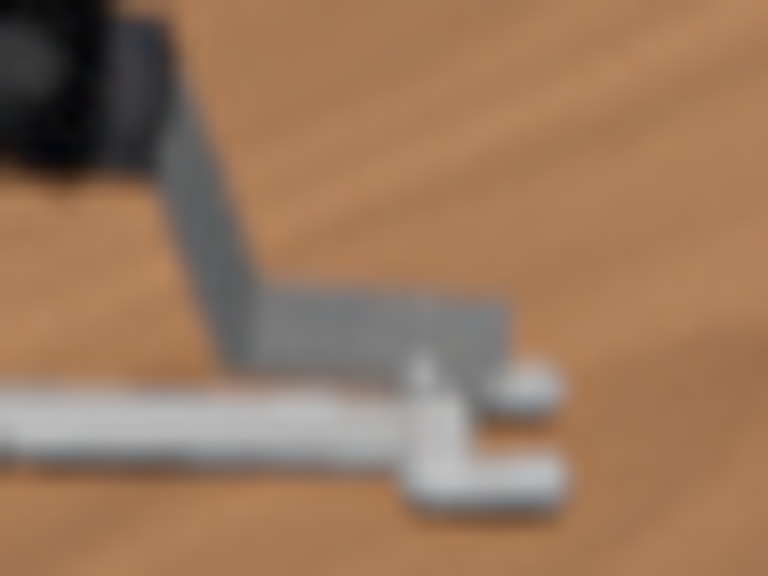

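```bash
python3 - <<'E'
from rig import robot,eyes
from h import *
for cam,(x0,x1,y0,y1) in (("top",(388,418,165,198)),("scene",(125,165,248,282))):
    p=eyes.camera_params(cam); im=cv2.imread(f"pics/a_{cam}.png")
    k=8
    c=cv2.resize(im[y0:y1,x0:x1],None,fx=k,fy=k,interpolation=cv2.INTER_CUBIC)
    g=cv2.cvtColor(c,cv2.COLOR_BGR2GRAY); _,m=cv2.threshold(g,0,255,cv2.THRESH_OTSU)
    m=cv2.morphologyEx(m,cv2.MORPH_CLOSE,np.ones((25,25)))
    ct=max(cv2.findContours(m,cv2.RETR_EXTERNAL,cv2.CHAIN_APPROX_NONE)[0],key=cv2.contourArea)[:,0]
    W=np.array([plane(p,((u+.5)/k-.5+x0,(v+.5)/k-.5+y0),.0325)[:2] for u,v in ct])
    b=cv2.minAreaRect((W*1000).astype(np.float32)); print(cam,b, b[0])
    print(cv2.boxPoints(b).round(1).tolist())
    # rectify: yaw search by simple: project at box angle, find ear end
    th=np.radians(b[2]); th=(th+np.pi/4)%(np.pi/2)-np.pi/4
    ex=np.array([np.cos(th),np.sin(th)]);ey=np.array([-ex[1],ex[0]])
    X=W@ex;Y=W@ey
    e=X<X.min()+.008; print("yaw",th,"ear y mid",(Y[e].max()+Y[e].min())/2,"w",np.ptp(Y[e]),"plate mid y",(Y.max()+Y.min())/2,np.ptp(Y),"len",np.ptp(X))
    my=(Y.max()+Y.min())/2
    print("ear end",X.min()*ex+my*ey,"far",X.max()*ex+my*ey)
E
```

```text
top ((580.4088134765625, -233.53298950195312), (46.75657653808594, 44.784515380859375), 88.5643539428711) (580.4088134765625, -233.53298950195312)
[[557.4000244140625, -256.29998779296875], [602.2000122070312, -257.5], [603.4000244140625, -210.6999969482422], [558.5999755859375, -209.60000610351562]]
yaw -0.025056750590174204 ear y mid -0.2183397697714422 w 0.020218923058000104 plate mid y -0.21891804215930571 0.04675657728147001 len 0.044784495644843325
ear end [ 0.55802366 -0.23297197] far [ 0.60279409 -0.23409401]
scene ((578.2666015625, -234.40158081054688), (48.095184326171875, 47.534576416015625), 86.94320678710938) (578.2666015625, -234.40158081054688)
[[553.2999877929688, -257.1000061035156], [600.7000122070312, -259.70001220703125], [603.2999877929688, -211.6999969482422], [555.7999877929688, -209.10000610351562]]
yaw -0.053351106117557556 ear y mid -0.20388856834345181 w 0.021853047551676275 plate mid y -0.20323153035145713 0.04809517830565718 len 0.047534606743706354
ear end [ 0.5545331  -0.23313416] far [ 0.60200008 -0.23566898]
```

```bash
python3 - <<'E'
from rig import robot,eyes
from h import *
o=robot.get_obs()
Rt=rotdown(-.03,1,.05); T=np.array([.467,-.2303,.12])-Rt.apply([0,.006,0])
d,r=delta(o,T,rotdown(-.03));print(d,r/np.pi)
print("first rotate then translate in target frame:",rotdown(-.03).inv().apply(T-o["position"]), (rotdown(-.03).inv()*Rt).as_rotvec()/np.pi)
E
```

```text
[-0.34515411  0.29254082 -0.07310212] [-2.51296194e-04  2.62998330e-01 -6.38855248e-05]
first rotate then translate in target frame: [-0.18027801  0.29264248 -0.30317592] [ 4.40409131e-17 -2.20894862e-18  1.59154943e-02]
```

Call:
play_rows:
  series:
    - [0, 0, 0, 0, 0, 0.0375, 0]
    - [0, 0, 0, 0, 0, 0.0375, 0]
    - [0, 0, 0, 0, 0, 0.0375, 0]
    - [0, 0, 0, 0, 0, 0.0375, 0]
    - [0, 0, 0, 0, 0, 0.0375, 0]
    - [0, 0, 0, 0, 0, 0.0375, 0]
    - [0, 0, 0, 0, 0, 0.0375, 0]
    - [0, -0.13, 0.1, -0.25, 0, 0, 0]
    - [0, -0.13, 0.15, -0.25, 0, 0, 0]
    - [0, -0.13, 0.15, -0.25, 0, 0, 0]
    - [0, -0.13, 0.15, -0.25, 0, 0, 0]
    - [0, -0.13, 0.15, -0.25, 0, 0, 0]

```text
time: 6.68
position: [0.5876, -0.0558, 0.3484]
tool_rot: [-0.707, 0.009, -0.01, 0.707]
ft_force: [0.5, 0.1, -0.6]
grip_width: 0.0191
```

Call:
play_rows:
  series:
    - [0, -0.13, 0.2, -0.2, 0, 0, 0]
    - [0, -0.13, 0.2, -0.2, 0, 0, 0]
    - [0, -0.13, 0.2, -0.2, 0, 0, 0]
    - [0, -0.13, 0.2, -0.2, 0, 0, 0]
    - [0, -0.13, 0.2, -0.2, 0, 0, 0]
    - [0, -0.13, 0.2, -0.2, 0, 0, 0]
    - [0, -0.13, 0.2, -0.2, 0, 0, 0]
    - [0, -0.13, 0.2, -0.2, 0, 0, 0]
    - [0, -0.11, 0.2, -0.18, 0, 0, 0.016]
    - [0, 0, 0, 0, 0, 0, 0]
    - [0, 0, 0, 0, 0, 0, 0]

```text
time: 7.6
position: [0.4686, -0.2307, 0.168]
tool_rot: [-0.706, 0.028, 0.008, 0.708]
ft_force: [0.2, 0.1, -0.8]
grip_width: 0.0195
```

```bash
python3 - <<'E'
from rig import robot,eyes
from h import *
o=robot.get_obs();print(o["time"],o["position"],o["q"],o["ft_force"],o["moment"],o["grip_width"],abs(o["joint_velocities"]).max())
Rt=rotdown(-.03,1,.05); T=np.array([.467,-.2303,.09])-Rt.apply([0,.006,0])
d,r=delta(o,T,Rt);print(d,r/np.pi)
p=eyes.camera_params("scene");im=eyes.camera("scene")[:,:,::-1]
cv2.imwrite("pics/s5f.png",im);cv2.imwrite("pics/s5.png",cv2.resize(im[180:310,90:250],None,fx=4.6,fy=4.6,interpolation=cv2.INTER_CUBIC))
cv2.imwrite("pics/t5.png",eyes.camera("top")[:,:,::-1])
E
```

```text
7.6 [ 0.46862136 -0.23066943  0.16800822] [-0.65587418  0.52084583  1.7347027  -0.03572066  0.92834084 -2.17524659] [ 0.22703915  0.07043467 -0.77388694] [-0.00926389 -0.02423918 -0.01154032] 0.019498103356859985 0.03473703012738436
[0.00232534 0.07199087 0.00021782] [-0.00044824  0.0001974  -0.00024787]
```

View pics/s5.png

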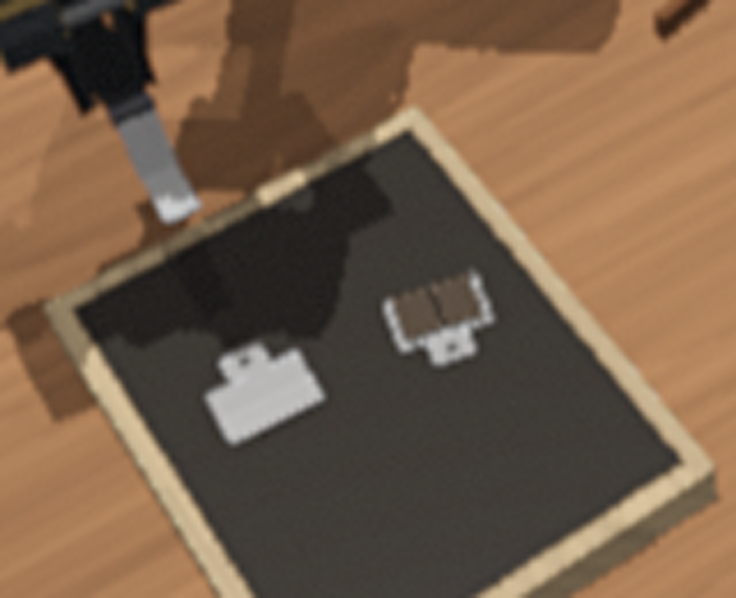

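View pics/t5.png

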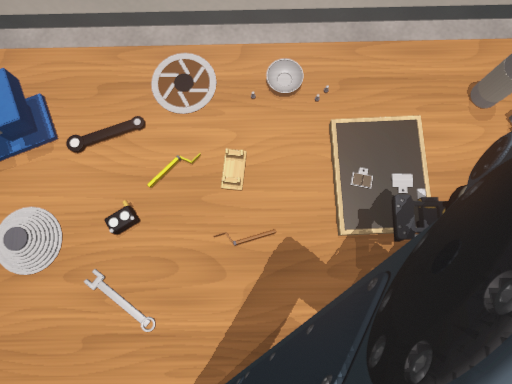

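Call:
play_rows:
  series:
    - [0, 0.008, 0.22, 0, 0, 0, 0]
    - [0, 0.008, 0.22, 0, 0, 0, 0]
    - [0, 0.008, 0.22, 0, 0, 0, 0]
    - [0, 0.008, 0.15, 0, 0, 0, 0]
    - [0, 0, 0.08, 0, 0, 0, 0]
    - [0, 0, 0, 0, 0, 0, 0]
    - [0, 0, 0, 0, 0, 0, 0]
    - [0, 0, 0, 0, 0, 0, 0]

```text
time: 8.37
position: [0.4683, -0.2313, 0.0808]
tool_rot: [0.707, -0.027, -0.007, -0.707]
ft_force: [0.1, 0.2, -0.5]
grip_width: 0.0194
```

```bash
cat >> h.py <<'E'
def st(robot):
    o=robot.get_obs();Rt=R.from_quat(o["tool_rot"]);g=o["position"]+Rt.apply([0,.006,0]);x=Rt.apply([1,0,0])
    tip=o["position"]+Rt.apply([.078,.036,0])
    print("t",o["time"],"grip",g.round(4),"nomtip",tip.round(4),"pitch",round(-x[2],4),"yaw",round(np.arctan2(x[1],x[0]),4),"F",o["ft_force"].round(2),"M",o["moment"].round(3),"w",round(o["grip_width"],4))
    return o
E
python3 - <<'E'
from rig import robot,eyes
from h import *
st(robot)
im=eyes.camera("scene")[:,:,::-1]
cv2.imwrite("pics/s6f.png",im);cv2.imwrite("pics/s6.png",cv2.resize(im[215:295,105:205],None,fx=7,fy=7,interpolation=cv2.INTER_CUBIC))
E
```

```text
t 8.3667 grip [ 0.468  -0.2313  0.0748] nomtip [ 0.5445 -0.2335  0.0411] pitch 0.0479 yaw -0.028 F [ 0.09  0.21 -0.52] M [ 0.02  -0.027 -0.03 ] w 0.0194
```

View pics/s6.png

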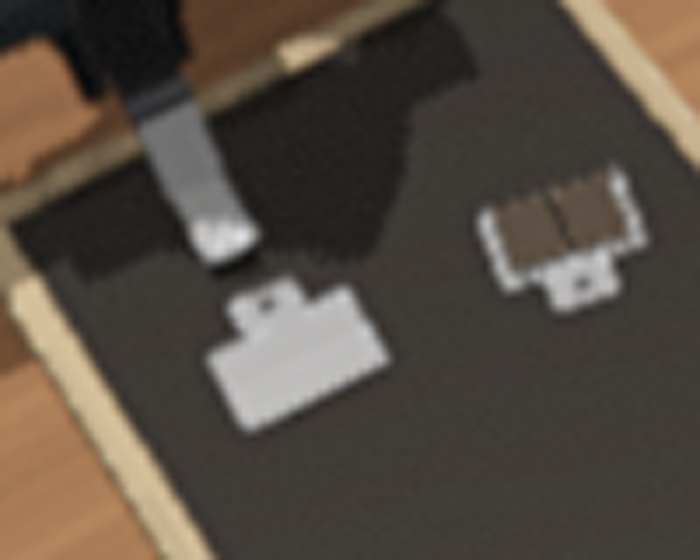

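Call:
play_rows:
  series:
    - [0, 0.001, 0.02, 0, 0, 0, 0]
    - [0, 0.001, 0.02, 0, 0, 0, 0]
    - [0, 0.001, 0.02, 0, 0, 0, 0]
    - [0, 0.001, 0.02, 0, 0, 0, 0]
    - [0, 0.001, 0.02, 0, 0, 0, 0]
    - [0, 0, 0, 0, 0, 0, 0]
    - [0, 0, 0, 0, 0, 0, 0]

```text
time: 9.0
position: [0.4671, -0.231, 0.0692]
tool_rot: [-0.706, 0.028, 0.008, 0.707]
ft_force: [0.5, 0.4, -1.5]
grip_width: 0.0191
```

```bash
cat >> h.py <<'E'
def avg(robot,eyes,n=4):
    F=[];M=[]
    for i in range(n):
        o=robot.get_obs();F.append(o["ft_force"]);M.append(o["moment"]);eyes.camera("wrist")
    print("avgF",np.mean(F,0).round(2),"avgM",np.mean(M,0).round(3),"sd",np.std(F,0).round(2),np.std(M,0).round(3))
E
python3 - <<'E'
from rig import robot,eyes
from h import *
st(robot);avg(robot,eyes,6)
im=eyes.camera("scene")[:,:,::-1]
cv2.imwrite("pics/s7.png",cv2.resize(im[225:285,115:185],None,fx=9,fy=9,interpolation=cv2.INTER_CUBIC))
E
```

```text
t 9.0 grip [ 0.4668 -0.231   0.0632] nomtip [ 0.5431 -0.2332  0.0293] pitch 0.0507 yaw -0.0288 F [ 0.48  0.42 -1.49] M [0.1   0.017 0.014] w 0.0191
avgF [-0.03  0.24 -1.1 ] avgM [ 0.066 -0.023 -0.016] sd [0.58 0.28 0.48] [0.035 0.033 0.02 ]
```

View pics/s7.png

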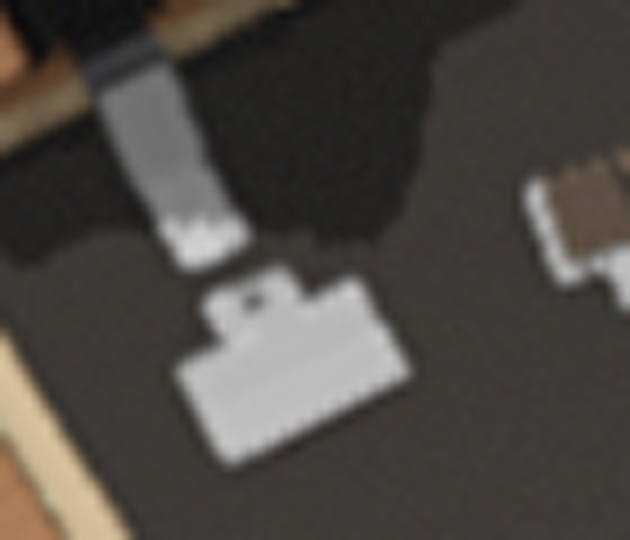

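```bash
python3 - <<'E'
from rig import robot,eyes
from h import *
p=eyes.camera_params("scene");im=eyes.camera("scene")[:,:,::-1]
o=robot.get_obs();Rt=R.from_quat(o["tool_rot"])
cv2.imwrite("pics/s8f.png",im)
x0,y0,k=122,238,18
c=cv2.resize(im[y0:y0+32,x0:x0+40],None,fx=k,fy=k,interpolation=cv2.INTER_CUBIC)
pr=[o["position"]+Rt.apply(q) for q in [(.078,.0344,-.008),(.078,.0344,.008),(.078,.036,0)]]
uv=(proj(p,pr)-[x0,y0]+.5)*k-.5
print(uv)
for u in uv: cv2.circle(c,tuple(int(a) for a in u),4,(0,0,255),-1)
cv2.imwrite("pics/s8.png",c)
E
```

```text
[[260.0124174  297.07677608]
 [381.36852119 235.9814219 ]
 [323.22310826 273.31561663]]
```

View pics/s8.png

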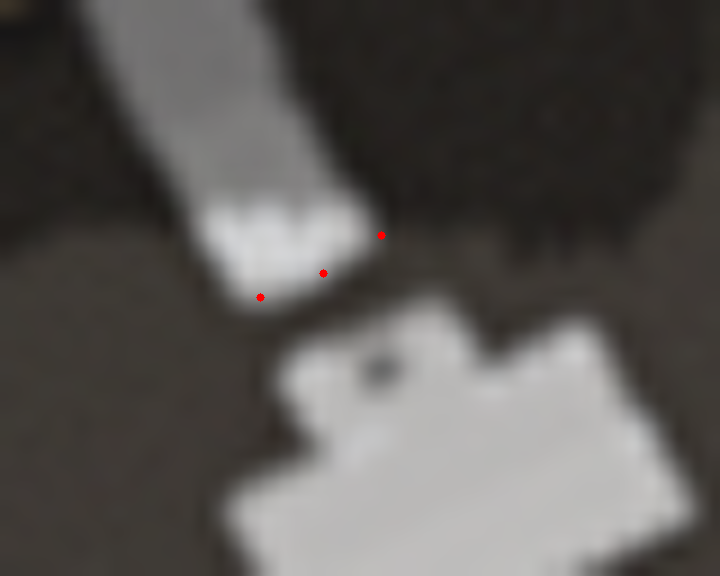

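```bash
python3 - <<'E'
from rig import robot,eyes
from h import *
p=eyes.camera_params("scene")
f=lambda u,z:plane(p,((u[0]+.5)/18-.5+122,(u[1]+.5)/18-.5+238),z)[:2].round(4)
for z in (.029,.031,.033): print("tip",z,f((247,308),z),f((378,235),z))
for z in (.031,.0325,.034):print("ear",z,f((278,375),z),f((440,303),z))
for z in (.031,.0325,.034):print("far corners",z,f((222,505),z),f((693,512),z),f((590,322),z))
E
```

```text
tip 0.029 [ 0.5421 -0.243 ] [ 0.5416 -0.2253]
tip 0.031 [ 0.5435 -0.2432] [ 0.5431 -0.2255]
tip 0.033 [ 0.545  -0.2435] [ 0.5445 -0.2258]
ear 0.031 [ 0.5546 -0.2443] [ 0.5566 -0.2237]
ear 0.0325 [ 0.5557 -0.2445] [ 0.5576 -0.2239]
ear 0.034 [ 0.5568 -0.2446] [ 0.5587 -0.2241]
far corners 0.031 [ 0.5676 -0.2577] [ 0.6013 -0.2121] [ 0.5697 -0.21  ]
far corners 0.0325 [ 0.5686 -0.2578] [ 0.6023 -0.2124] [ 0.5708 -0.2102]
far corners 0.034 [ 0.5697 -0.258 ] [ 0.6033 -0.2126] [ 0.5718 -0.2105]
```

Call:
play_rows:
  series:
    - [0, 0, 0.005, 0, 0, 0, 0]
    - [0, 0, 0.005, 0, 0, 0, 0]
    - [0, 0, 0.005, 0, 0, 0, 0]
    - [0, 0, 0.005, 0, 0, 0, 0]
    - [0, 0, 0, 0, 0, 0, 0]

```text
time: 9.82
position: [0.467, -0.231, 0.0674]
tool_rot: [-0.707, 0.028, 0.008, 0.707]
ft_force: [-1.0, 0.2, -0.1]
grip_width: 0.0191
```

```bash
python3 - <<'E'
from rig import robot,eyes
from h import *
st(robot);avg(robot,eyes,5)
E
```

```text
t 9.8167 grip [ 0.4667 -0.231   0.0614] nomtip [ 0.543  -0.2332  0.0275] pitch 0.0506 yaw -0.0286 F [-0.96  0.19 -0.14] M [ 0.036 -0.029  0.031] w 0.0191
avgF [-0.81  0.29  0.08] avgM [0.025 0.009 0.019] sd [0.13 0.67 0.38] [0.024 0.029 0.012]
```

Call:
play_rows:
  series:
    - [0, 0, 0.005, 0, 0, 0, 0]
    - [0, 0, 0.005, 0, 0, 0, 0]
    - [0, 0, 0, 0, 0, 0, 0]
    - [0, 0, 0, 0, 0, 0, 0]

```text
time: 10.4
position: [0.4668, -0.231, 0.0666]
tool_rot: [-0.706, 0.028, 0.008, 0.707]
ft_force: [-2.5, 0.3, 1.6]
grip_width: 0.0193
```

```bash
python3 - <<'E'
from rig import robot,eyes
from h import *
st(robot);avg(robot,eyes,8)
E
```

```text
t 10.4 grip [ 0.4665 -0.231   0.0606] nomtip [ 0.5429 -0.2332  0.0267] pitch 0.0507 yaw -0.0287 F [-2.5   0.26  1.55] M [ 0.057  0.207 -0.058] w 0.0193
avgF [-2.01 -0.04  2.08] avgM [ 0.044  0.172 -0.028] sd [0.44 0.39 0.58] [0.024 0.02  0.02 ]
```

Call:
play_rows:
  series:
    - [0, 0, -0.005, 0, 0, 0, 0]
    - [0, 0.02, -0.001, 0, 0, 0, 0]
    - [0, 0.02, -0.001, 0, 0, 0, 0]
    - [0, 0.02, -0.001, 0, 0, 0, 0]
    - [0, 0.02, -0.001, 0, 0, 0, 0]
    - [0, 0.02, -0.001, 0, 0, 0, 0]
    - [0, 0, 0, 0, 0, 0, 0]

```text
time: 11.38
position: [0.4779, -0.2315, 0.067]
tool_rot: [-0.707, 0.027, 0.007, 0.707]
ft_force: [0.0, 0.7, -0.3]
grip_width: 0.0193
```

```bash
python3 - <<'E'
from rig import robot,eyes
from h import *
st(robot);avg(robot,eyes,6)
im=eyes.camera("scene")[:,:,::-1]
cv2.imwrite("pics/s9.png",cv2.resize(im[238:238+32,122:162],None,fx=18,fy=18,interpolation=cv2.INTER_CUBIC))
E
```

```text
t 11.3833 grip [ 0.4776 -0.2315  0.061 ] nomtip [ 0.554  -0.2337  0.0272] pitch 0.0492 yaw -0.0285 F [ 0.01  0.74 -0.27] M [ 0.04  -0.089  0.03 ] w 0.0193
avgF [0.6  0.27 0.39] avgM [ 0.075 -0.202  0.024] sd [0.35 0.6  0.38] [0.045 0.069 0.035]
```

View pics/s9.png

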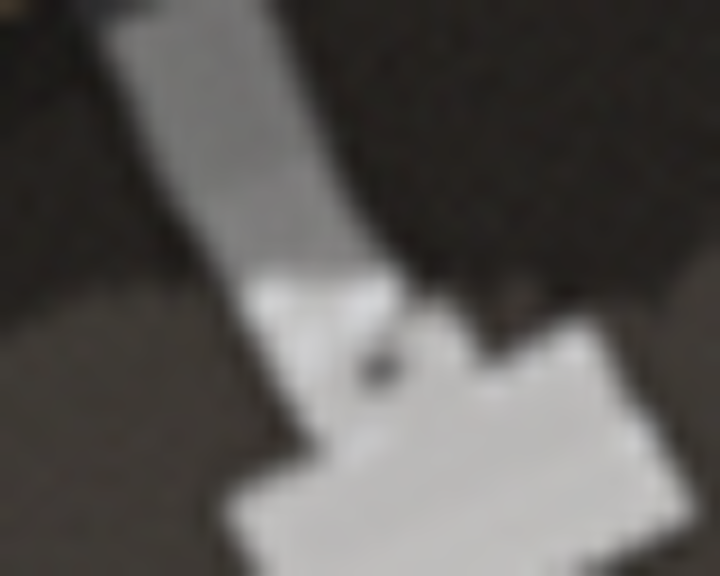

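Call:
play_rows:
  series:
    - [0, 0.02, -0.001, 0.005, 0, 0, 0]
    - [0, 0.02, -0.001, 0.005, 0, 0, 0]
    - [0, 0.02, -0.001, 0.005, 0, 0, 0]
    - [0, 0.02, -0.001, 0, 0, 0, 0]
    - [0, 0, 0, 0, 0, 0, 0]

```text
time: 12.15
position: [0.4855, -0.23, 0.067]
tool_rot: [-0.707, 0.028, 0.008, 0.707]
ft_force: [-1.1, 0.9, 0.7]
grip_width: 0.0191
```

```bash
python3 - <<'E'
from rig import robot,eyes
from h import *
st(robot);avg(robot,eyes,6)
im=eyes.camera("scene")[:,:,::-1]
cv2.imwrite("pics/s10.png",cv2.resize(im[238:238+32,122:162],None,fx=18,fy=18,interpolation=cv2.INTER_CUBIC))
E
```

```text
t 12.15 grip [ 0.4852 -0.23    0.061 ] nomtip [ 0.5615 -0.2321  0.0271] pitch 0.0502 yaw -0.0283 F [-1.09  0.86  0.75] M [0.095 0.006 0.056] w 0.0191
avgF [-0.35  0.7   0.9 ] avgM [ 0.137 -0.079  0.045] sd [0.51 0.28 0.73] [0.05  0.052 0.029]
```

View pics/s10.png

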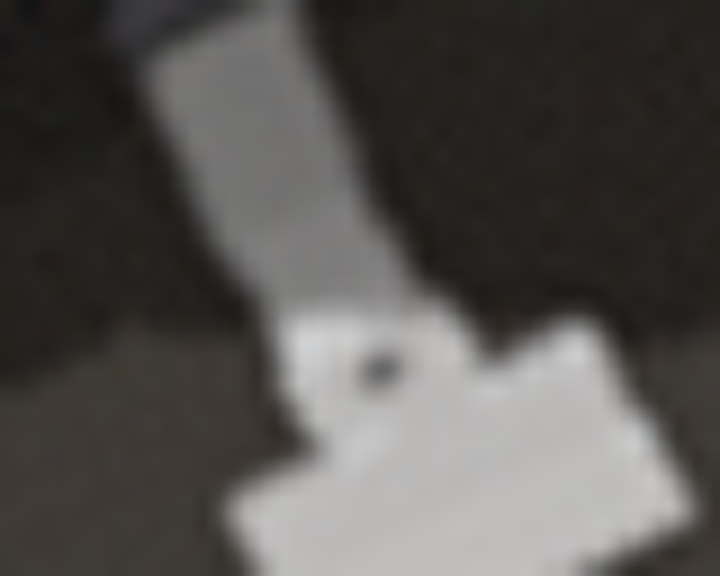

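Call:
play_rows:
  series:
    - [0, 0.02, -0.001, 0, 0, 0, 0]
    - [0, 0.02, -0.001, 0, 0, 0, 0]
    - [0, 0.02, -0.001, 0, 0, 0, 0]
    - [0, 0.01, -0.001, 0, 0, 0, 0]
    - [0, 0, 0, 0, 0, 0, 0]

```text
time: 12.92
position: [0.4925, -0.2304, 0.067]
tool_rot: [-0.707, 0.028, 0.007, 0.707]
ft_force: [0.3, 0.2, 1.4]
grip_width: 0.0195
```

```bash
python3 - <<'E'
from rig import robot,eyes
from h import *
st(robot);avg(robot,eyes,5)
im=eyes.camera("scene")[:,:,::-1]
cv2.imwrite("pics/s11.png",cv2.resize(im[238:238+32,122:162],None,fx=18,fy=18,interpolation=cv2.INTER_CUBIC))
E
```

```text
t 12.9167 grip [ 0.4922 -0.2304  0.0611] nomtip [ 0.5686 -0.2326  0.0272] pitch 0.0498 yaw -0.0286 F [0.32 0.17 1.38] M [ 0.075 -0.014  0.007] w 0.0195
avgF [-0.23  0.06  0.7 ] avgM [ 0.063 -0.08   0.015] sd [0.42 0.57 0.61] [0.009 0.049 0.016]
```

View pics/s11.png

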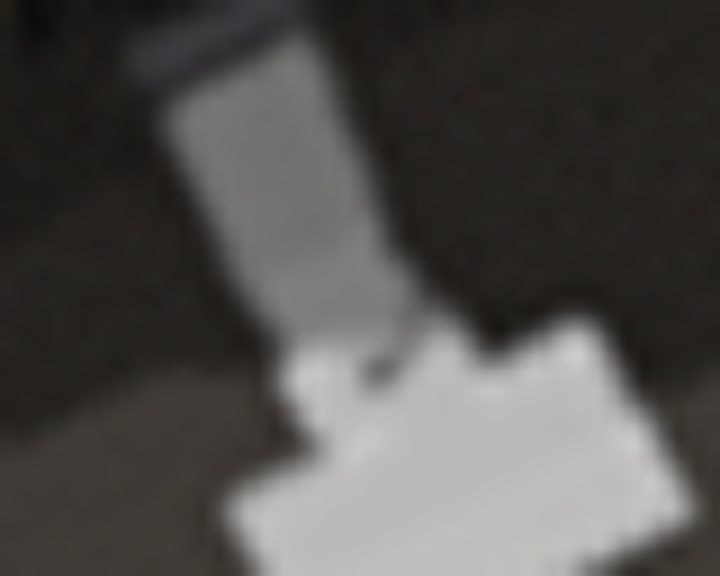

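Call:
play_rows:
  series:
    - [0, 0.003, -0.028, 0, 0, 0, 0]
    - [0, 0.003, -0.024, 0, 0, 0, 0]
    - [0, 0.004, -0.023, 0, 0, 0, 0]
    - [0, 0.004, -0.023, 0, 0, 0, 0]
    - [0, 0.007, -0.019, 0, 0, 0, 0]
    - [0, 0.008, -0.018, 0, 0, 0, 0]
    - [0, 0.009, -0.018, 0, 0, 0, 0]
    - [0, 0.01, -0.018, 0, 0, 0, 0]
    - [0, 0, 0, 0, 0, 0, 0]

```text
time: 13.97
position: [0.4983, -0.2307, 0.0843]
tool_rot: [-0.707, 0.028, 0.007, 0.707]
ft_force: [1.1, -0.6, -1.2]
grip_width: 0.0196
```

```bash
python3 - <<'E'
from rig import robot,eyes
from h import *
st(robot);avg(robot,eyes,3)
im=eyes.camera("scene")[:,:,::-1]
cv2.imwrite("pics/s12.png",cv2.resize(im[222:280,105:195],None,fx=8,fy=8,interpolation=cv2.INTER_CUBIC))
E
```

```text
t 13.9667 grip [ 0.498  -0.2307  0.0783] nomtip [ 0.5744 -0.2329  0.0445] pitch 0.0494 yaw -0.0286 F [ 1.13 -0.56 -1.16] M [ 0.065  0.048 -0.004] w 0.0196
avgF [ 0.51 -0.11 -1.16] avgM [0.03  0.017 0.002] sd [0.61 0.44 0.16] [0.025 0.041 0.013]
```

View pics/s12.png

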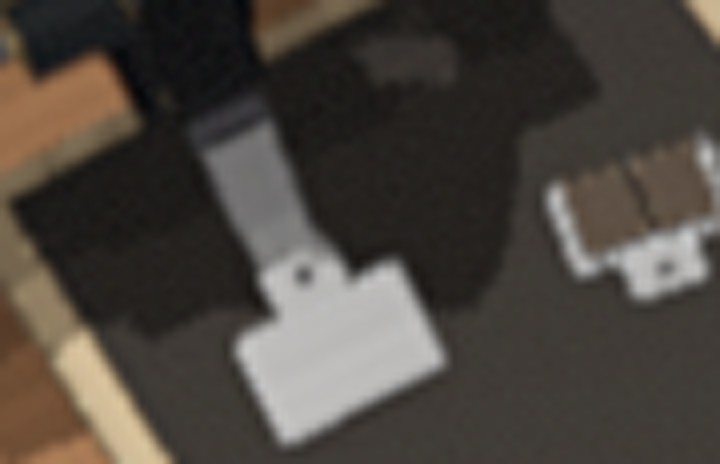

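Call:
play_rows:
  series:
    - [0, 0.012, -0.016, 0, 0, 0, 0]
    - [0, 0.013, -0.015, 0, 0, 0, 0]
    - [0, 0.013, -0.015, 0, 0, 0, 0]
    - [0, 0.014, -0.015, 0, 0, 0, 0]
    - [0, 0.016, -0.012, 0, 0, 0, 0]
    - [0, 0.016, -0.012, 0, 0, 0, 0]
    - [0, 0.016, -0.012, 0, 0, 0, 0]
    - [0, 0, 0, 0, 0, 0, 0]

```text
time: 14.83
position: [0.5089, -0.231, 0.0934]
tool_rot: [-0.707, 0.027, 0.007, 0.707]
ft_force: [-0.4, 0.2, -1.4]
grip_width: 0.0189
```

```bash
python3 - <<'E'
from rig import robot,eyes
from h import *
st(robot);avg(robot,eyes,3)
im=eyes.camera("scene")[:,:,::-1]
cv2.imwrite("pics/s13.png",cv2.resize(im[222:280,105:195],None,fx=8,fy=8,interpolation=cv2.INTER_CUBIC))
E
```

```text
t 14.8333 grip [ 0.5086 -0.231   0.0874] nomtip [ 0.585  -0.2332  0.0536] pitch 0.0493 yaw -0.0285 F [-0.4   0.18 -1.44] M [ 0.003  0.002 -0.021] w 0.0189
avgF [-0.09  0.26 -1.43] avgM [ 0.018  0.002 -0.009] sd [0.38 0.11 0.4 ] [0.013 0.025 0.01 ]
```

View pics/s13.png

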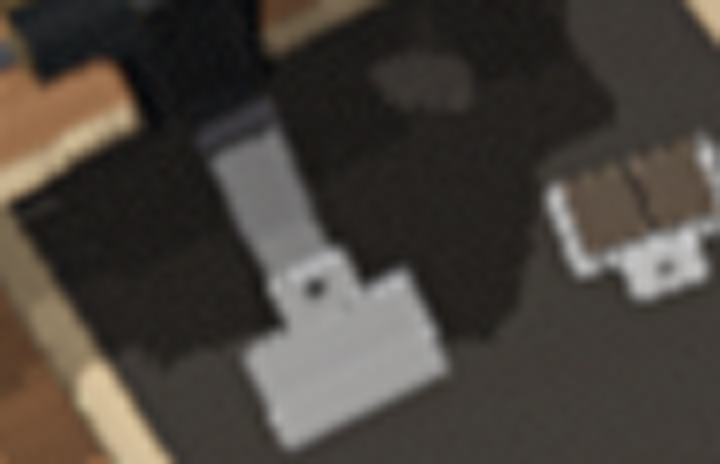

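Call:
play_rows:
  series:
    - [0, 0.017, -0.01, 0, 0, 0, 0]
    - [0, 0.017, -0.01, 0, 0, 0, 0]
    - [0, 0.017, -0.01, 0, 0, 0, 0]
    - [0, 0.017, -0.009, 0, 0, 0, 0]
    - [0, 0.018, -0.006, 0, 0, 0, 0]
    - [0, 0.018, -0.006, 0, 0, 0, 0]
    - [0, 0.018, -0.006, 0, 0, 0, 0]
    - [0, 0, 0, 0, 0, 0, 0]

```text
time: 15.7
position: [0.5214, -0.2313, 0.0983]
tool_rot: [-0.707, 0.028, 0.007, 0.707]
ft_force: [0.3, -0.0, -0.4]
grip_width: 0.0192
```

```bash
python3 - <<'E'
from rig import robot,eyes
from h import *
st(robot)
im=eyes.camera("scene")[:,:,::-1]
cv2.imwrite("pics/s14.png",cv2.resize(im[222:280,105:195],None,fx=8,fy=8,interpolation=cv2.INTER_CUBIC))
E
```

```text
t 15.7 grip [ 0.5211 -0.2313  0.0923] nomtip [ 0.5974 -0.2335  0.0585] pitch 0.0494 yaw -0.0286 F [ 0.35 -0.03 -0.39] M [ 0.05  -0.028 -0.043] w 0.0192
```

View pics/s14.png

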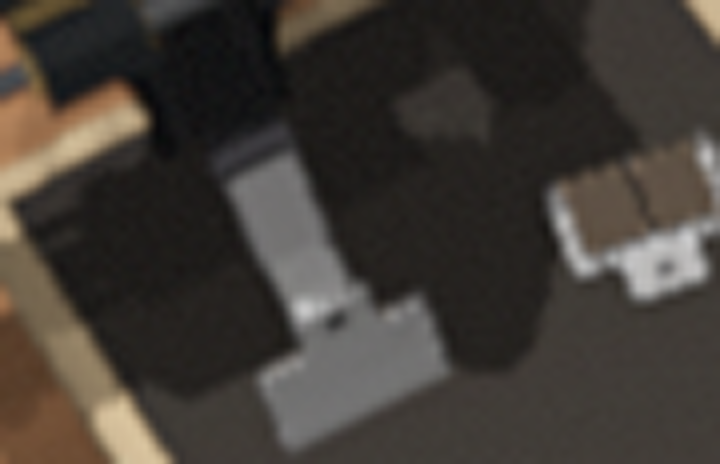

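Call:
play_rows:
  series:
    - [0, 0.015, -0.003, 0, 0, 0, 0]
    - [0, 0.015, -0.003, 0, 0, 0, 0]
    - [0, 0.015, -0.002, 0, 0, 0, 0]
    - [0, 0.015, -0.001, 0, 0, 0, 0]
    - [0, 0.012, 0, 0, 0, 0, 0]
    - [0, 0.012, 0, 0, 0, 0, 0]
    - [0, 0.01, 0, 0, 0, 0, 0]
    - [0, 0, 0, 0, 0, 0, 0]

```text
time: 16.42
position: [0.5304, -0.2314, 0.0985]
tool_rot: [-0.707, 0.028, 0.008, 0.707]
ft_force: [-0.4, 0.4, -0.3]
grip_width: 0.019
```

```bash
python3 - <<'E'
from rig import robot,eyes
from h import *
st(robot)
im=eyes.camera("scene")[:,:,::-1]
cv2.imwrite("pics/s15.png",cv2.resize(im[222:280,105:195],None,fx=8,fy=8,interpolation=cv2.INTER_CUBIC))
E
```

```text
t 16.4167 grip [ 0.5301 -0.2314  0.0925] nomtip [ 0.6065 -0.2336  0.0587] pitch 0.05 yaw -0.0286 F [-0.44  0.39 -0.34] M [-0.002 -0.034 -0.041] w 0.019
```

View pics/s15.png

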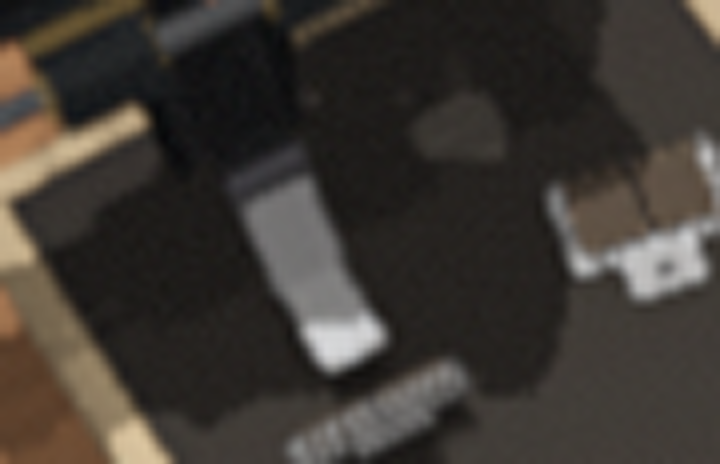

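Call:
play_rows:
  series:
    - [0, 0, -0.03, 0, 0, 0, 0]
    - [0, 0, -0.1, 0, 0, 0, 0]
    - [0, 0, -0.2, 0, 0, 0, 0]
    - [0, 0, 0, 0, 0, 0, 0]

```text
time: 16.8
position: [0.534, -0.2327, 0.1351]
tool_rot: [0.708, -0.026, -0.006, -0.706]
ft_force: [1.5, -0.5, 0.9]
grip_width: 0.0193
```

```bash
python3 - <<'E'
from rig import robot,eyes
from h import *
st(robot)
im=eyes.camera("scene")[:,:,::-1]
cv2.imwrite("pics/s16.png",cv2.resize(im[195:345,90:250],None,fx=4,fy=4,interpolation=cv2.INTER_CUBIC))
im=eyes.camera("top")[:,:,::-1]
cv2.imwrite("pics/t16.png",im)
E
```

```text
t 16.8 grip [ 0.5337 -0.2327  0.1291] nomtip [ 0.6103 -0.235   0.0956] pitch 0.0444 yaw -0.0287 F [ 1.51 -0.49  0.92] M [ 0.005 -0.139 -0.01 ] w 0.0193
```

View pics/s16.png

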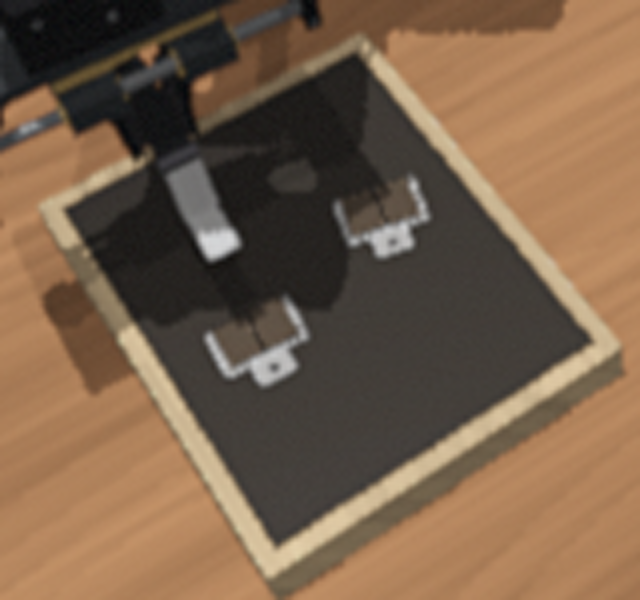

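View pics/t16.png

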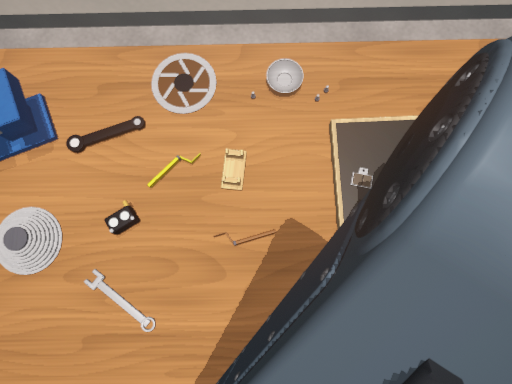

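Call:
play_rows:
  series:
    - [0, -0.1, -0.3, 0, 0, 0, -0.014]
    - [0, 0, -0.3, 0, 0, 0.027, 0]
    - [0, 0, -0.3, 0, 0, 0, 0]
    - [0, 0, -0.2, 0, 0, 0, 0]
    - [0, 0, 0, 0, 0, 0, 0]

```text
time: 17.32
position: [0.5258, -0.2326, 0.246]
tool_rot: [0.708, -0.04, 0.04, -0.704]
ft_force: [0.6, 0.2, -0.7]
grip_width: 0.019
```

```bash
python3 - <<'E'
from rig import robot,eyes
from h import *
o=st(robot)
d,r=delta(o,[.6329,.149,.20],rotdown(-.116));print(o["position"],d,r/np.pi)
E
```

```text
t 17.3167 grip [ 0.5258 -0.2326  0.24  ] nomtip [ 0.6034 -0.2416  0.2102] pitch -0.0014 yaw -0.1135 F [ 0.58  0.2  -0.72] M [ 0.033 -0.009  0.036] w 0.019
[ 0.5258348  -0.23258745  0.24604394] [0.0630973  0.04430545 0.39146869] [0.00148304 0.00079534 0.00043342]
```

Call:
play_rows:
  series:
    - [0, 0.03, 0, 0.2, 0, 0, 0]
    - [0, 0.055, 0, 0.34, 0, 0, 0]
    - [0, 0.055, 0, 0.34, 0, 0, 0]
    - [0, 0.055, 0, 0.34, 0, 0, 0]
    - [0, 0.055, 0, 0.34, 0, 0, 0]
    - [0, 0.055, 0, 0.34, 0, 0, 0]
    - [0, 0.055, 0, 0.34, 0, 0, 0]
    - [0, 0.055, 0.1, 0.34, 0, 0, 0]
    - [0, 0.055, 0.1, 0.34, 0, 0, 0]
    - [0, 0.055, 0.1, 0.34, 0, 0, 0]
    - [0, 0.055, 0.1, 0.34, 0, 0, 0]
    - [0, 0.05, 0, 0.31, 0, 0, 0]

```text
time: 18.32
position: [0.6281, 0.152, 0.1967]
tool_rot: [0.706, -0.045, 0.035, -0.706]
ft_force: [-0.1, -0.3, -0.8]
grip_width: 0.019
```

Call:
play_rows:
  series:
    - [0, 0, 0, 0, 0, 0, 0]
    - [0, 0, 0, 0, 0, 0, 0]
    - [0, 0, 0, 0, 0, 0, 0]

```text
time: 18.57
position: [0.6294, 0.1499, 0.1997]
tool_rot: [0.706, -0.043, 0.037, -0.706]
ft_force: [-0.1, -1.9, -0.2]
grip_width: 0.0196
```

```bash
python3 - <<'E'
from rig import robot,eyes
from h import *
o=st(robot)
d,r=delta(o,[.6329,.149,.0435],rotdown(-.116));print(o["position"],d,r/np.pi)
E
```

```text
t 18.5667 grip [0.6293 0.1499 0.1937] nomtip [0.7066 0.1411 0.163 ] pitch 0.0093 yaw -0.1128 F [-0.07 -1.92 -0.19] M [-0.01   0.017  0.023] w 0.0196
[0.62940564 0.14994328 0.19969792] [ 0.00502937  0.15615862 -0.00028555] [ 0.00053148  0.00102212 -0.00295654]
```

Call:
play_rows:
  series:
    - [0, 0.036, 0, -0.005, 0.0005, 0.001, -0.003]
    - [0, 0, 0.3, 0, 0, 0, 0]
    - [0, 0, 0.3, 0, 0, 0, 0]
    - [0, 0, 0.3, 0, 0, 0, 0]
    - [0, 0, 0.2, 0, 0, 0, 0]
    - [0, 0, 0, 0, 0, 0, 0]
    - [0, 0, 0, 0, 0, 0, 0]
    - [0, 0, 0, 0, 0, 0, 0]

```text
time: 19.23
position: [0.6356, 0.1484, 0.0928]
tool_rot: [-0.705, 0.04, -0.044, 0.706]
ft_force: [0.4, 0.7, -0.3]
grip_width: 0.0192
```

```bash
python3 - <<'E'
from rig import robot,eyes
from h import *
o=st(robot)
d,r=delta(o,[.6329,.149,.0435],rotdown(-.116));print(o["position"],d,r/np.pi)
im=eyes.camera("scene")[:,:,::-1]
cv2.imwrite("pics/s17.png",cv2.resize(im[150:250,250:370],None,fx=5,fy=5))
E
```

```text
t 19.2333 grip [0.6356 0.1484 0.0868] nomtip [0.7133 0.1393 0.0572] pitch -0.0058 yaw -0.118 F [ 0.45  0.7  -0.28] M [-0.028 -0.06  -0.065] w 0.0192
[0.63560544 0.14841064 0.09275938] [-0.00304321  0.0492428   0.00019711] [-0.00044825 -0.00063795  0.00185667]
```

View pics/s17.png

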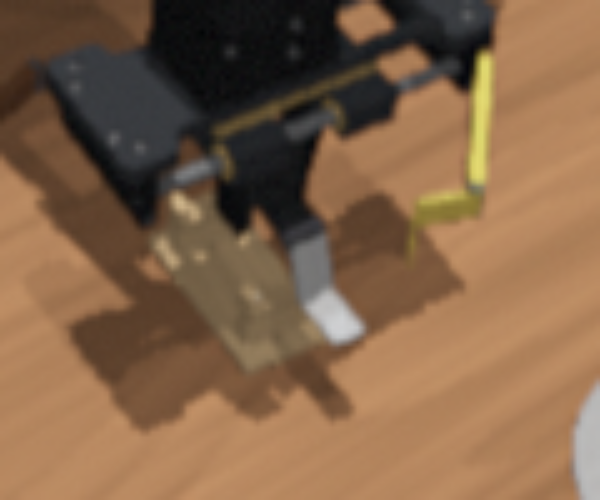

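Call:
play_rows:
  series:
    - [0, 0, 0, 0, 0, 0, 0]
    - [0, 0, 0, 0, 0, 0, 0]
    - [0, 0, 0, 0, 0, 0, 0]
    - [0, 0, 0, 0, 0, 0, 0]

```text
time: 19.62
position: [0.6347, 0.1494, 0.0922]
tool_rot: [-0.706, 0.04, -0.043, 0.706]
ft_force: [-0.1, -0.5, -0.2]
grip_width: 0.0189
```

```bash
python3 - <<'E'
from rig import robot,eyes
from h import *
o=st(robot)
d,r=delta(o,[.6329,.149,.0435],rotdown(-.116));print(o["position"],d,r/np.pi)
E
```

```text
t 19.6167 grip [0.6347 0.1494 0.0862] nomtip [0.7123 0.1404 0.0566] pitch -0.0045 yaw -0.1165 F [-0.11 -0.54 -0.21] M [0.074 0.01  0.038] w 0.0189
[0.63470155 0.14942391 0.0922128 ] [-0.00195993  0.04870363 -0.0006904 ] [-0.00039204 -0.00014468  0.00143673]
```

Call:
play_rows:
  series:
    - [0, -0.018, 0, -0.007, 0, 0, 0.0014]
    - [0, 0, 0.1, 0, 0, 0, 0]
    - [0, 0, 0.1, 0, 0, 0, 0]
    - [0, 0, 0.08, 0, 0, 0, 0]
    - [0, 0, 0, 0, 0, 0, 0]
    - [0, 0, 0, 0, 0, 0, 0]
    - [0, 0, 0, 0, 0, 0, 0]
    - [0, 0, 0, 0, 0, 0, 0]

```text
time: 20.28
position: [0.6328, 0.1489, 0.0635]
tool_rot: [-0.705, 0.041, -0.041, 0.706]
ft_force: [-0.3, 0.7, -0.5]
grip_width: 0.0192
```

```bash
python3 - <<'E'
from rig import robot,eyes
from h import *
o=st(robot)
d,r=delta(o,[.6329,.149,.0435],rotdown(-.116));print(o["position"],d,r/np.pi)
im=eyes.camera("scene")[:,:,::-1]
cv2.imwrite("pics/s18.png",cv2.resize(im[150:250,250:370],None,fx=5,fy=5))
E
```

```text
t 20.2833 grip [0.6328 0.1489 0.0575] nomtip [0.7103 0.1398 0.0275] pitch 0.0006 yaw -0.1167 F [-0.27  0.7  -0.5 ] M [0.044 0.004 0.003] w 0.0192
[0.63279873 0.1488741  0.06350412] [9.88423243e-05 2.00042052e-02 1.14050193e-04] [-0.0003625  -0.00021218 -0.0002054 ]
```

View pics/s18.png

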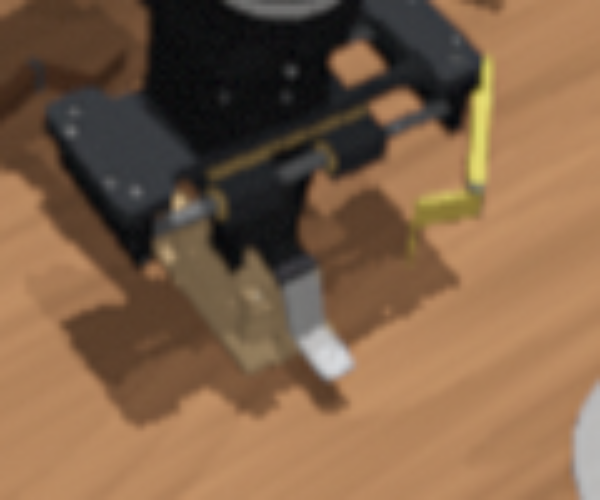

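Pose matches. Lower the last 20 mm, slowing at the end.

Call:
play_rows:
  series:
    - [0, 0, 0.06, 0, 0, 0, 0]
    - [0, 0, 0.05, 0, 0, 0, 0]
    - [0, 0, 0.04, 0, 0, 0, 0]
    - [0, 0, 0.03, 0, 0, 0, 0]
    - [0, 0, 0.01, 0, 0, 0, 0]
    - [0, 0, 0.006, 0, 0, 0, 0]
    - [0, 0, 0, 0, 0, 0, 0]
    - [0, 0, 0, 0, 0, 0, 0]
    - [0, 0, 0, 0, 0, 0, 0]

```text
time: 21.08
position: [0.6328, 0.1489, 0.0439]
tool_rot: [-0.705, 0.041, -0.041, 0.706]
ft_force: [0.2, 0.3, -0.2]
grip_width: 0.019
```

```bash
python3 - <<'E'
from rig import robot,eyes
from h import *
o=st(robot);avg(robot,eyes,3)
d,r=delta(o,[.6329,.149,.0435],rotdown(-.116));print(o["position"],d,r/np.pi)
E
```

```text
t 21.0833 grip [0.6328 0.1489 0.0379] nomtip [0.7102 0.1399 0.0079] pitch 0.0005 yaw -0.1167 F [ 0.17  0.27 -0.16] M [ 0.048 -0.004 -0.034] w 0.019
avgF [ 0.37  0.01 -0.67] avgM [ 0.035  0.02  -0.011] sd [0.15 0.28 0.5 ] [0.009 0.024 0.031]
[0.63275846 0.14890146 0.043893  ] [0.0001293  0.00039307 0.00011389] [-0.00037149 -0.00021478 -0.00015645]
```

Call:
play_rows:
  series:
    - [0, 0, 0.003, 0, 0, 0, 0]
    - [0.5, 0, 0, 0, 0, 0, 0]
    - [0.5, 0, 0, 0, 0, 0, 0]
    - [1, 0, 0, 0, 0, 0, 0]
    - [1, 0, 0, 0, 0, 0, 0]
    - [1, 0, 0, 0, 0, 0, 0]
    - [1, 0, 0, 0, 0, 0, 0]
    - [1, 0, 0, 0, 0, 0, 0]
    - [1, 0, 0, 0, 0, 0, 0]
    - [1, 0, 0, 0, 0, 0, 0]
    - [1, 0, 0, 0, 0, 0, 0]
    - [1, 0, 0, 0, 0, 0, 0]

```text
time: 22.23
position: [0.6325, 0.1489, 0.0435]
tool_rot: [-0.706, 0.042, -0.041, 0.706]
ft_force: [-0.1, -0.5, -0.2]
grip_width: 0.0828
```

Call:
play_rows:
  series:
    - [1, 0, 0, 0, 0, 0, 0]
    - [1, 0, -0.05, 0, 0, 0, 0]
    - [1, 0, -0.15, 0, 0, 0, 0]
    - [1, 0, -0.3, 0, 0, 0, 0]
    - [1, 0, -0.3, 0, 0, 0, 0]
    - [1, 0, -0.3, 0, 0, 0, 0]
    - [1, -0.3, -0.2, 0, 0, 0, 0]
    - [1, -0.3, -0.2, 0, 0, 0, 0]
    - [1, -0.3, -0.2, 0, 0, 0, 0]
    - [1, -0.3, 0, 0, 0, 0, 0]
    - [1, -0.3, 0, 0, 0, 0, 0]
    - [1, 0, 0, 0, 0, 0, 0]

```text
time: 23.23
position: [0.4758, 0.1667, 0.2139]
tool_rot: [-0.706, 0.044, -0.037, 0.706]
ft_force: [-0.5, -0.8, -0.2]
grip_width: 0.0867
```

```bash
python3 - <<'E'
from rig import robot,eyes
from h import *
o=st(robot)
s=eyes.camera("scene")[:,:,::-1];t=eyes.camera("top")[:,:,::-1]
a=cv2.resize(s[170:240,270:350],(400,350),interpolation=cv2.INTER_CUBIC)
b=cv2.resize(t[125:200,195:275],(373,350),interpolation=cv2.INTER_CUBIC)
cv2.imwrite("pics/f1.png",np.hstack([a,b]));cv2.imwrite("pics/f2.png",s);cv2.imwrite("pics/f3.png",t)
E
```

```text
t 23.2333 grip [0.4758 0.1667 0.2079] nomtip [0.553  0.1577 0.1771] pitch 0.0097 yaw -0.115 F [-0.51 -0.77 -0.25] M [0.026 0.013 0.073] w 0.0867
```

View pics/f1.png

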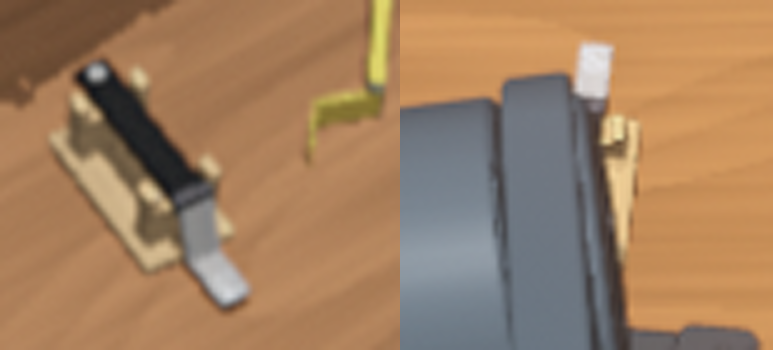

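View pics/f2.png

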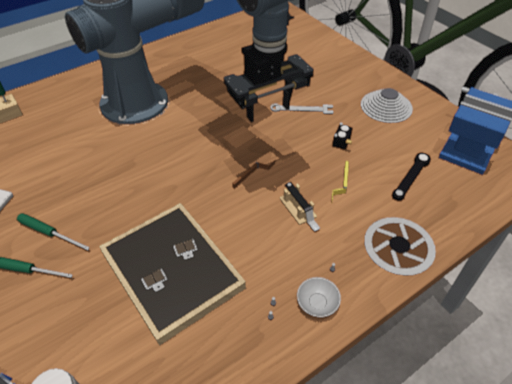

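View pics/f3.png

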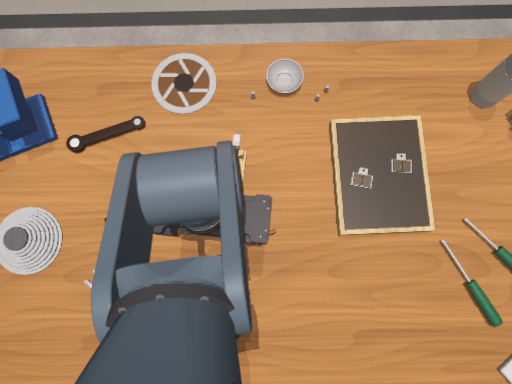

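Call:
play_rows:
  series:
    - [1, 0, 0, 0, 0, 0, 0]
    - [1, 0, 0, 0, 0, 0, 0]
    - [1, 0, 0, 0, 0, 0, 0]
    - [1, 0, 0, 0, 0, 0, 0]

```text
time: 23.67
position: [0.4847, 0.1659, 0.2134]
tool_rot: [-0.705, 0.042, -0.041, 0.706]
ft_force: [-0.3, 0.2, 0.2]
grip_width: 0.0871
```

```bash
python3 - <<'E'
from rig import robot,eyes,ticket
import numpy as np,cv2
a=cv2.imread("pics/a_scene.png");b=eyes.camera("scene")[:,:,::-1]
for n,(x0,x1,y0,y1) in dict(done=(168,205,230,265),cal=(328,358,120,152),lever=(278,325,175,235)).items():
    print(n,np.abs(a[y0:y1,x0:x1].astype(int)-b[y0:y1,x0:x1]).mean().round(2))
print(ticket.hand_in())
E
```

```text
done 4.58
cal 5.85
lever 9.31
the job is handed in; nothing more can be done
None
```

The face-down pad now lies friction face up on the sheet, and the black lever is back in its cradle. I handed the job in at about 23.7 s.

**What I did:** I gripped the lever between the cradle posts and lowered its blade onto the sheet until the force reading showed contact. That briefly reached about 3 N, so I eased off and slid about 11 mm under the ear at roughly 1 to 2 N. I then lifted the ear in an arc until the pad tipped past vertical and fell over, and put the lever back at its measured pick-up pose.

**Last checks:**
- **Pads:** both show the dark block up, at scene pixels (153,280) and (185,248).
- **Lever:** it rests in both notches, and its handle button is within half a pixel of where it started. The gripper is open and clear of everything.
- **Finished pad and caliper:** both look unmoved in the images.

**Disagreements and limits:**
- The before/after pixel differences at the finished pad, caliper and lever were small but not zero (4.6, 5.9 and 9.3 grey levels). I put this down to shadow and noise and did not look further.
- My estimates of how crooked the lever's steel is disagreed, from about 0 to +0.035 rad. I worked with a tilt that was safe across that range.
- I did not separately measure whether the pad bounced or slid as it fell; it came to rest flat on the sheet.

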